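# Date-stamp a batch of tape rolls on the shuttle line

## Task

Date-stamp the tape rolls: bring the empty carrier back to the loading station, put every roll from the pocket tray flat into a pocket of the carrier, slide the carrier along its rail until it snaps into the stamping station in the middle, press the stamping button fully down, and slide the carrier on until it snaps into the unloading station at the other end. Then take the rolls out and set them flat on the table to dry, alongside the steel straightedge and close behind it (on the side away from the robot, within 2 cm), none touching another; leave the carrier at the unloading station. Do not disturb the other things lying about.

Things in the scene. Friction and masses are not known exactly. Their poses are not given: they have to be found in the camera images.
- roll1: roll of tan adhesive tape lying flat, a solid disc of 64 mm diameter and 45 mm height (the cardboard core is closed with a white plastic plug), 130 g; origin at the centre of its underside, z up. Two or three of the four rolls are present (None if absent), each lying in a pocket of the tray at the start
- roll2: roll of tan adhesive tape lying flat, a solid disc of 64 mm diameter and 45 mm height (the cardboard core is closed with a white plastic plug), 130 g; origin at the centre of its underside, z up. Two or three of the four rolls are present (None if absent), each lying in a pocket of the tray at the start
- roll3: roll of tan adhesive tape lying flat, a solid disc of 64 mm diameter and 45 mm height (the cardboard core is closed with a white plastic plug), 130 g; origin at the centre of its underside, z up. Two or three of the four rolls are present (None if absent), each lying in a pocket of the tray at the start
- roll4: roll of tan adhesive tape lying flat, a solid disc of 64 mm diameter and 45 mm height (the cardboard core is closed with a white plastic plug), 130 g; origin at the centre of its underside, z up. Two or three of the four rolls are present (None if absent), each lying in a pocket of the tray at the start
- tray: grey plastic tray, fixed to the table: one row of four square pockets, 71 x 71 mm, 75 mm apart, along its y axis (centres at y = +-37.5 and +-112.5 mm); 83 x 304 mm over all. Pocket floors 6 mm above the table; walls rise 8 mm above the floors, 4 to 6 mm thick. Origin at the centre of its underside
- shuttle_line: the shuttle line, fixed: aluminium base plate 110 x 620 mm with a steel rail along its y axis. Origin on the table under the rail's middle, the stamping station; x points away from the robot. A pneumatic stamp stands behind the rail there: its pads are 69 mm behind the rail's centre line, 57 to 87 mm high, and come 35 mm forward to the rolls while the button is down
- carrier (a joint): aluminium carrier on the rail, m: 0 loading station (line y +150 mm, robot's left), 0.150 stamping, 0.300 unloading (right); grows towards the line's -y; end stops -0.003, 0.303. A sprung ball snaps into a notch at each station: pulls home from 5 mm off, resists up to 13 N from 17 mm off. Elsewhere about 1 N friction; stays where left. Starts between loading and stamping
- nest1 (a point): centre of the floor of the carrier's pocket nearest its handle (on the +y side). The carrier has three square pockets like the tray's, 71 x 71 mm and 75 mm apart, in a row along y; floors 46 mm above the table, walls rise 8 mm above the floors. Axes as those of the shuttle line
- nest2 (a point): the same for the middle pocket
- nest3 (a point): the same for the pocket at the -y end
- handle (a point): the carrier's handle: upright black round grip, 20 mm diameter and 48 mm high, from 78 to 126 mm above the table, on a thinner rod at the carrier's +y end, 70 mm from the centre of nest1; this point is on its axis, 104 mm above the table
- button (a joint): travel of the stamping push button, m: 0 released, 0.006 fully down (it counts as pressed beyond 0.0045); springs back, fully down takes 5 N
- button_top (a point): centre of the top face of the black round button (40 mm diameter) on a grey valve box (85 x 70 mm, 45 mm high) fixed to the table; the face is about 67 mm above the table and is pressed straight down
- straightedge: steel straightedge lying on the table, 300 mm long along its y axis, 30 mm wide along its x axis, 8 mm thick, 0.55 kg, loose; origin at the centre of its underside. Its +x side is the one away from the robot, where the rolls are to dry: a roll that touches it has its centre 47 mm from the straightedge's centre line
- spray_bottle: white spray bottle with a green head, 72 mm diameter, 231 mm high; not part of the job
- wrench: open-ended wrench, 190 mm long; not part of the job
- empty_core: empty cardboard core standing on end, 52 mm diameter, 75 mm high; not part of the job
- wide_roll: a larger roll, 116 mm diameter, 24 mm high, lying flat; not part of the job
- marker_pen: black marker pen, 120 mm long, 14 mm thick; not part of the job
- cutter: yellow box cutter, 140 mm long, 14 mm thick; not part of the job
- cup: steel cup, 72 mm diameter, 85 mm high; not part of the job

How it is judged (in metres and radians):
On the way, in this order (a step that is already met when the one before it is completed fails the run):
1. every roll lies flat in a pocket of the carrier, the carrier in the notch of the loading station (value of joint carrier between -0.004 and 0.004 m and x of roll1 in the frame of nest2 between -0.008 and 0.008 m and y of roll1 in the frame of nest2 between -0.085 and 0.085 m and z of roll1 in the frame of nest2 between -0.004 and 0.004 m and angle between each of roll1, roll2, roll3, roll4's own z axis and vertical below 0.08 rad and x of roll2 in the frame of nest2 between -0.008 and 0.008 m and y of roll2 in the frame of nest2 between -0.085 and 0.085 m and z of roll2 in the frame of nest2 between -0.004 and 0.004 m and x of roll3 in the frame of nest2 between -0.008 and 0.008 m and y of roll3 in the frame of nest2 between -0.085 and 0.085 m and z of roll3 in the frame of nest2 between -0.004 and 0.004 m and x of roll4 in the frame of nest2 between -0.008 and 0.008 m and y of roll4 in the frame of nest2 between -0.085 and 0.085 m and z of roll4 in the frame of nest2 between -0.004 and 0.004 m), for 0.3 s.
2. the loaded carrier is in the notch of the stamping station, the button released (value of joint carrier between 0.146 and 0.154 m and x of roll1 in the frame of nest2 between -0.008 and 0.008 m and y of roll1 in the frame of nest2 between -0.085 and 0.085 m and z of roll1 in the frame of nest2 between -0.004 and 0.004 m and angle between each of roll1, roll2, roll3, roll4's own z axis and vertical below 0.08 rad and x of roll2 in the frame of nest2 between -0.008 and 0.008 m and y of roll2 in the frame of nest2 between -0.085 and 0.085 m and z of roll2 in the frame of nest2 between -0.004 and 0.004 m and x of roll3 in the frame of nest2 between -0.008 and 0.008 m and y of roll3 in the frame of nest2 between -0.085 and 0.085 m and z of roll3 in the frame of nest2 between -0.004 and 0.004 m and x of roll4 in the frame of nest2 between -0.008 and 0.008 m and y of roll4 in the frame of nest2 between -0.085 and 0.085 m and z of roll4 in the frame of nest2 between -0.004 and 0.004 m and value of joint button below 0.002 m), for 0.3 s.
3. the button is pressed fully while the loaded carrier is in the notch of the stamping station (value of joint carrier between 0.146 and 0.154 m and x of roll1 in the frame of nest2 between -0.008 and 0.008 m and y of roll1 in the frame of nest2 between -0.085 and 0.085 m and z of roll1 in the frame of nest2 between -0.004 and 0.004 m and angle between each of roll1, roll2, roll3, roll4's own z axis and vertical below 0.08 rad and x of roll2 in the frame of nest2 between -0.008 and 0.008 m and y of roll2 in the frame of nest2 between -0.085 and 0.085 m and z of roll2 in the frame of nest2 between -0.004 and 0.004 m and x of roll3 in the frame of nest2 between -0.008 and 0.008 m and y of roll3 in the frame of nest2 between -0.085 and 0.085 m and z of roll3 in the frame of nest2 between -0.004 and 0.004 m and x of roll4 in the frame of nest2 between -0.008 and 0.008 m and y of roll4 in the frame of nest2 between -0.085 and 0.085 m and z of roll4 in the frame of nest2 between -0.004 and 0.004 m and value of joint button above 0.0045 m), for 0.05 s.
4. the loaded carrier is in the notch of the unloading station (value of joint carrier between 0.296 and 0.304 m and x of roll1 in the frame of nest2 between -0.008 and 0.008 m and y of roll1 in the frame of nest2 between -0.085 and 0.085 m and z of roll1 in the frame of nest2 between -0.004 and 0.004 m and angle between each of roll1, roll2, roll3, roll4's own z axis and vertical below 0.08 rad and x of roll2 in the frame of nest2 between -0.008 and 0.008 m and y of roll2 in the frame of nest2 between -0.085 and 0.085 m and z of roll2 in the frame of nest2 between -0.004 and 0.004 m and x of roll3 in the frame of nest2 between -0.008 and 0.008 m and y of roll3 in the frame of nest2 between -0.085 and 0.085 m and z of roll3 in the frame of nest2 between -0.004 and 0.004 m and x of roll4 in the frame of nest2 between -0.008 and 0.008 m and y of roll4 in the frame of nest2 between -0.085 and 0.085 m and z of roll4 in the frame of nest2 between -0.004 and 0.004 m), for 0.3 s.
At the end, for the whole second after the job is handed in: carrier in the unloading notch (within 4 mm), button released, every roll flat and at rest on the table on the straightedge's +x side: centre 44.5 to 70 mm from its centre line (gap 0 to 2 cm), within 145 mm of its middle along it, roll centres at least 65 mm apart (value of joint carrier between 0.296 and 0.304 m and value of joint button below 0.002 m and x of roll1 in the frame of straightedge between 0.0445 and 0.07 m and y of roll1 in the frame of straightedge between -0.145 and 0.145 m and height (world z) of each of roll1, roll2, roll3, roll4 below 0.004 m and angle between each of roll1, roll2, roll3, roll4's own z axis and vertical below 0.08 rad and linear speed of each of roll1, roll2, roll3, roll4 below 0.02 m/s and angular speed of each of roll1, roll2, roll3, roll4 below 0.2 rad/s and x of roll2 in the frame of straightedge between 0.0445 and 0.07 m and y of roll2 in the frame of straightedge between -0.145 and 0.145 m and x of roll3 in the frame of straightedge between 0.0445 and 0.07 m and y of roll3 in the frame of straightedge between -0.145 and 0.145 m and x of roll4 in the frame of straightedge between 0.0445 and 0.07 m and y of roll4 in the frame of straightedge between -0.145 and 0.145 m and horizontal distance between roll1 and roll2 above 0.065 m and horizontal distance between each of roll1, roll2 and roll3 above 0.065 m and horizontal distance between each of roll1, roll2, roll3 and roll4 above 0.065 m); the robot touches nothing.
It fails at once if another thing on the table (spray bottle, wrench, empty core, wide roll, pen, cutter or cup) is pushed more than 4 cm from its place (distance of any of spray_bottle, wrench, empty_core, wide_roll, marker_pen, cutter, cup from where it was at the start of the episode above 0.04 m).
It fails at once if the spray bottle, the empty core or the cup is tipped over (angle between any of spray_bottle, cup, empty_core's own z axis and vertical above 0.7 rad).
Of roll1, roll2, roll3, roll4 only 2 to 3 are there at a start; the rules pass over those that are not, and their reading is None.
At some moment in a run one of roll1, roll2, roll3, roll4, straightedge may be knocked a few centimetres aside while the robot is not near it.
Once in a run the grip may slacken for a moment while it holds something.
It also fails if it takes over 208 s, if anything falls off the work surface, if the arm or the gripper's body presses on something with over 40 N, if the wrist force passes 120 N, or if a joint passes its speed limit or range.

## Robot

A 6-joint arm with a two-finger parallel gripper is mounted at the origin on the work surface. World frame = base frame: x ahead of the robot, y to its left, z up, the work surface at z = 0. Lengths are in m, angles in degrees, forces in N, time in s.
With the tool pointing down it reaches from about 0.375 to 0.9 m from the base axis. Payload 3.1 kg.
Tool frame: the origin (TCP) lies at the very end of the fingers, on their centre line; the grasp point (between the pads) lies 19 mm behind it; z points along the fingers, y is the direction in which the jaws open and shut (so a half turn about z gives the same grasp; the last joint's range is limited). The gripper opens to 87 mm and grips with 3 to 60 N. Pads are 19 mm wide; open, the fingers measure 117 mm over their backs; the gripper's body (75 mm by 190 mm) begins 51 mm behind the grasp point.
Start: joints at [-84.712, 30.224, 82.088, -0, 67.689, -10.227], TCP at [0.167, -0.602, 0.185] pointing down, gripper open.
Joint ranges: [-176.69, 176.69], [-43.24, 126.21], [12.49, 139.97], [-82, 262], [0, 151.66], [-163.58, 163.58]. Speed limits (degrees/s): [159.86, 159.86, 180, 180, 180, 180].

## Interface

Orientations are given as a 3x3 rotation matrix whose columns are the frame's x, y, z axes.
In Python, from rig import read_state, capture, hand_in gives the robot as it stands. The module is installed in compiled form; this text tells all that it offers.
- The arm moves only by the tool send_rows, never from a script. Its argument "moves" is one flat list of numbers, 7 for each row, row after row: the turn, a rotation vector about the world's x, y, z in degrees, then the shift along the world's x, y, z in cm, then the gripper's target within -1 to 1 (fully open at 1, half-way at 0, shut at -1). In form: [rx, ry, rz, tx, ty, tz, hand, rx, ry, rz, tx, ty, tz, hand, ...]. A call has 1 to 20 rows; each row shifts and turns the commanded pose from where the row before left it; what a row does not reach is not made up. A row lasts 1/10 s, in which the tool goes at most 50 mm and 8.59 degrees, less where a joint would pass 70% of its speed; a pose out of reach is approached as far as the arm can. A call with a gripper value outside its range is refused whole. The fingers move at their own pace and stop on an object; the grip force is fixed at half the most. Time passes only in rows, so rows that do not move let the fingers close. It gives the time, the measured TCP pose, the force and the opening at its end, in the units of the state.
- read_state(): the state, without advancing time (a new reading comes with each control period).
- capture(name): name is "side" or "top"; returns a dict with "pixels" (400x640x3 uint8, red, green, blue), "vertical_fov" (degrees; the focal length in pixels is half the picture's height over the tangent of half this angle, whatever the lens; pixels are square), "cx", "cy" (the principal point, pixels), "rvec" (rotation vector, rad) and "tvec" (3), from world to camera coordinates, as OpenCV has them. Camera axes: x right, y down, z forward; pixel columns grow to the right and rows downward; lengths in m; the calibration is good to about 2 mm. A picture is of the moment at which its call begins. There is no depth.
- hand_in(): hands the job in, once; it reports no verdict.
The state is a dict: "time_s": time; "joint_positions": joint angles; "qvel": joint speeds; "tau": joint torques, N m; "position": TCP position; "tcp_rot": TCP orientation; "force": force on the tool from outside, world axes, zero at the start; "moment": the same for the moment, N m; "opening": opening from 0.0 (shut) to 1.0 (fully open).
Only numpy, scipy, OpenCV 4.12 (cv2) and the standard library are available. Lean on these libraries where they do the work, as an engineer would, in place of code of your own. Each camera call takes 0.05 s, during which the arm holds its last target.

## Working session

There is one attempt and no reset: what is moved stays moved. The work goes in short steps, Python scripts to look and compute and a tool call to move; the robot and the scene stay as the last step left them, time stands still between calls to the robot, and variables do not carry over. Pictures are saved under pics/ and viewed, and the job is handed in when it is done.

Besides the shell and the picture viewer there is one more tool, called in YAML: its name, and indented under it one key for each argument. send_rows: Moves the arm, as the interface text tells. Its arguments: {"type":"object","properties":{"moves":{"type":"array","items":{"type":"number"}}},"required":["moves"]}

```bash
ls; mkdir -p pics; cat > h.py <<'E'
import numpy as np, cv2
from rig import read_state, capture, hand_in
def cam(name):
    c=capture(name); f=200/np.tan(np.radians(c['vertical_fov'])/2)
    K=np.array([[f,0,c['cx']],[0,f,c['cy']],[0,0,1.]])
    R=cv2.Rodrigues(np.array(c['rvec'],float))[0]; t=np.array(c['tvec'],float).ravel()
    return c['pixels'],K,R,t
def ray(C,u,v,z):
    _,K,R,t=C
    d=R.T@np.linalg.inv(K)@np.array([u,v,1.]); o=-R.T@t
    return o+d*(z-o[2])/d[2]
def proj(C,p):
    _,K,R,t=C
    q=K@(R@np.array(p,float)+t); return q[:2]/q[2]
def save(C,fn): cv2.imwrite('pics/'+fn,C[0][:,:,::-1])
E
python3 - <<'E'
from h import *
s=read_state(); print(s['time_s'],s['position'],s['opening'],s['force'])
for n in('top','side'):
    c=capture(n); print({k:v for k,v in c.items() if k!='pixels'})
    C=cam(n); save(C,n+'0.png'); print(-C[2].T@C[3])
E
```

```text
pics
0.0 [ 0.16714635 -0.60137287  0.183761  ] 0.9989673909483403 [ 0.49818581 -0.53410218  0.846526  ]
{'vertical_fov': 51.617280836832876, 'cx': 315.610124220208, 'cy': 196.6098320652534, 'rvec': array([ 2.16260521, -2.16792822,  0.11181084]), 'tvec': array([-0.04153375,  0.59022941,  1.22088552])}
[ 0.45722017 -0.0467617   1.27648749]
{'vertical_fov': 43.28467021802251, 'cx': 312.6058018183412, 'cy': 207.078145690362, 'rvec': array([ 0.14551135, -2.63126509,  1.55302052]), 'tvec': array([0.57311652, 0.1163919 , 1.43856851])}
[0.40155497 1.26366616 0.80832569]
```

View pics/top0.png

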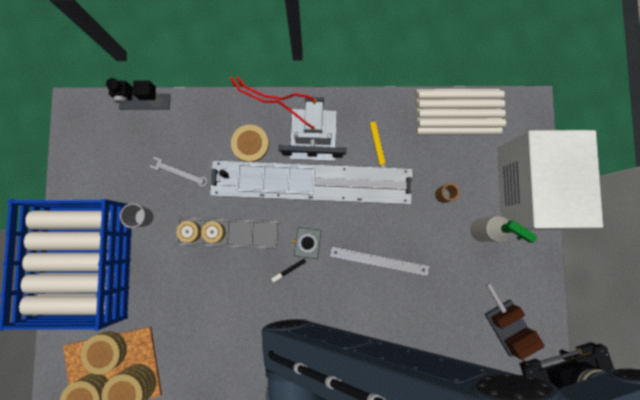

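View pics/side0.png

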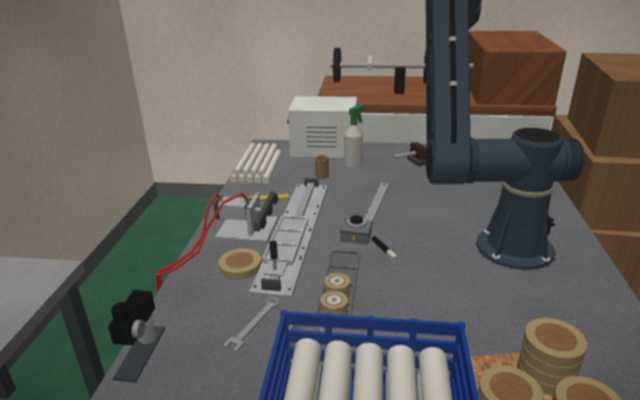

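Top view: image up is +x and left is +y. There are two rolls at (188,232) and (212,232), the handle is near (222,174), the button at (307,243), and the straightedge runs (331,252)–(428,270). I'll zoom in to measure.

```bash
python3 - <<'E'
from h import *
C=cam('top'); im=C[0][:,:,::-1]
a=im[140:290,150:350]; cv2.imwrite('pics/z1.png',cv2.resize(a,None,fx=4,fy=4,interpolation=cv2.INTER_CUBIC))
a=im[140:290,290:490]; cv2.imwrite('pics/z2.png',cv2.resize(a,None,fx=4,fy=4,interpolation=cv2.INTER_CUBIC))
S=cam('side'); a=S[0][140:340,220:420,::-1]; cv2.imwrite('pics/z3.png',cv2.resize(a,None,fx=3,fy=3,interpolation=cv2.INTER_CUBIC))
E
```

```text
(no output)
```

View pics/z1.png

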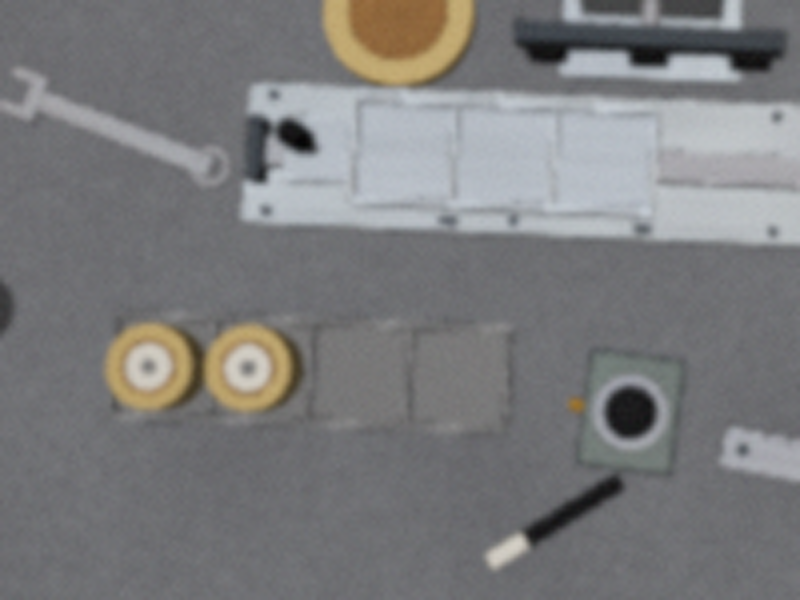

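View pics/z2.png

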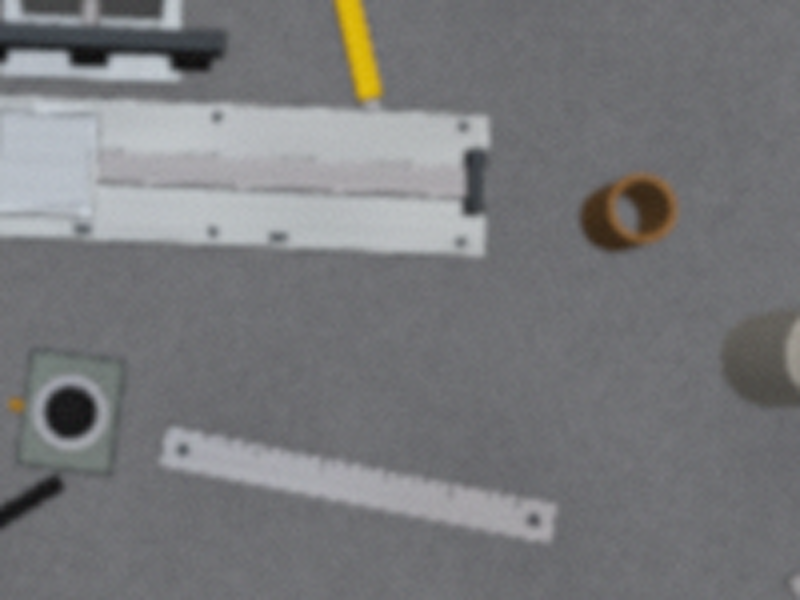

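View pics/z3.png

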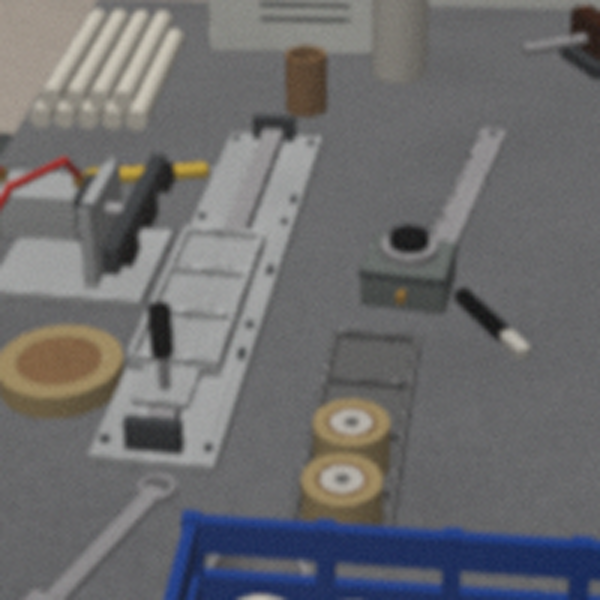

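```bash
cat >> h.py <<'E'
def plate(C):
    h=cv2.cvtColor(C[0],cv2.COLOR_RGB2HSV); m=((h[...,2]>165)&(h[...,1]<45)).astype(np.uint8)*255
    return m
def rolls(C,z=0.051):
    h=cv2.cvtColor(C[0],cv2.COLOR_RGB2HSV)
    m=((h[...,0]>12)&(h[...,0]<28)&(h[...,1]>70)&(h[...,2]>110)).astype(np.uint8)*255
    out=[]
    for c in cv2.findContours(m,cv2.RETR_EXTERNAL,cv2.CHAIN_APPROX_NONE)[0]:
        if 200<cv2.contourArea(c)<900:
            (u,v),r=cv2.minEnclosingCircle(c); M=cv2.moments(cv2.convexHull(c)); u2,v2=M['m10']/M['m00'],M['m01']/M['m00']
            out.append((u2,v2,r,cv2.contourArea(c)))
    return out
E
python3 - <<'E'
from h import *
C=cam('top'); 
for r in rolls(C): print('roll',np.round(r,1),np.round(ray(C,r[0],r[1],0.051),4))
c=[(212,161.2),(210.5,195),(412.5,169.2),(411.5,204)]
P=[ray(C,u,v,0.006) for u,v in c]; print('plate',np.round(P,4))
P=np.array(P); m=P.mean(0); d=(P[0]+P[1]-P[2]-P[3])[:2]/2
print('centre',m,'len',np.linalg.norm(d),'wid',np.linalg.norm(P[0]-P[1]),'ang of y axis',np.degrees(np.arctan2(-d[0],d[1])))
# carrier pockets corners; top of walls z .054
for u,v in [(150+358/4,140+100/4),(150+352/4,140+205/4),(150+658/4,140+113/4),(150+654/4,140+213/4)]: print('car',np.round(ray(C,u,v,.054),4))
print('handle top', ray(C,150+283/4,140+125/4,.126))
print('button', ray(C,150+630/4,140+412/4,.067))
for u,v in [(720,465),(738,352+0),]:pass
for u,v in [(170,428),(162,466),(556,505),(550,543)]: print('se',np.round(ray(C,290+u/4,140+v/4,.008),4))
for u,v in [(118,318),(112,410),(512,322),(505,430)]: print('tray',np.round(ray(C,150+u/4,140+v/4,.014),4))
for u,v in [(590,348),(685,358),(670,474),(578,462)]: print('box',np.round(ray(C,150+u/4,140+v/4,.045),4))
for u,v in [(515,35),(785,45)]: print('pads',np.round(ray(C,150+u/4,140+v/4,.087),4))
S=cam('side')
for p in [(.5,0,0)]: pass
# triangulate handle top with side view: side px
us,vs=220+160/3,140+305/3
print('side handle', us,vs, ray(S,us,vs,.126))
us,vs=220+408/3,140+240/3; print('side button',ray(S,us,vs,.067))
for us,vs in [(350,408),(342,479)]: print('side roll',ray(S,220+us/3,140+vs/3,.051))
E
```

```text
roll [211.6 231.5  11.2 351.5] [0.4851 0.2646 0.051 ]
roll [186.9 231.1  11.1 342.5] [0.4864 0.3379 0.051 ]
roll [450.2 191.5   8.7 207.5] [ 0.6023 -0.4443  0.051 ]
roll [377.1 142.8  22.5 297.5] [ 0.7511 -0.2292  0.051 ]
plate [[ 0.7048  0.2802  0.006 ]
 [ 0.5987  0.2822  0.006 ]
 [ 0.6777 -0.3443  0.006 ]
 [ 0.5692 -0.3383  0.006 ]]
centre [ 0.63759947 -0.03006769  0.006     ] len 0.6231767521731082 wid 0.10613538437492877 ang of y axis -2.6033952614068347
car [0.6836 0.185  0.054 ]
car [0.6044 0.1881 0.054 ]
car [ 0.6731 -0.0399  0.054 ]
car [ 0.5978 -0.0368  0.054 ]
handle top [0.65260311 0.22390871 0.126     ]
button [ 0.45077885 -0.01921026  0.067     ]
se [ 0.4382 -0.094   0.008 ]
se [ 0.4096 -0.0877  0.008 ]
se [ 0.3797 -0.3857  0.008 ]
se [ 0.3513 -0.3803  0.008 ]
tray [0.5227 0.3731 0.014 ]
tray [0.4529 0.3754 0.014 ]
tray [0.5189 0.072  0.014 ]
tray [0.4372 0.0767 0.014 ]
box [0.498 0.011 0.045]
box [ 0.4904 -0.0595  0.045 ]
box [ 0.4052 -0.0482  0.045 ]
box [0.4141 0.0197 0.045 ]
pads [0.7255 0.0645 0.087 ]
pads [ 0.7174 -0.1331  0.087 ]
side handle 273.3333333333333 241.66666666666669 [0.64642436 0.22114947 0.126     ]
side button [ 0.44970217 -0.00478282  0.067     ]
side roll [0.48513191 0.24823029 0.051     ]
side roll [0.48378742 0.34023544 0.051     ]
```

```bash
python3 - <<'E'
from h import *
C=cam('top'); S=cam('side')
g=cv2.cvtColor(C[0],cv2.COLOR_RGB2HSV)
for u in (60,90,190,220,350,380,400,520,540):
    col=C[0][70:110,u].astype(int); d=np.where((col[:,1]-col[:,0])<15)[0]; print(u,70+d[0],end=' ')
print()
h=cv2.cvtColor(S[0],cv2.COLOR_RGB2HSV)
# white plugs and black button in side
m=((h[...,2]<60)).astype(np.uint8)*255; m[:215]=0;m[245:]=0;m[:,:340]=0;m[:,370:]=0
n,l,st,ce=cv2.connectedComponentsWithStats(m); print('black',[(list(s),list(np.round(c,1))) for s,c in zip(st[1:],ce[1:])])
for c in ce[1:]: print(ray(S,c[0],c[1],.067))
m=((h[...,2]>165)&(h[...,1]<60)).astype(np.uint8)*255; m[:270]=0;m[310:]=0;m[:,:320]=0;m[:,355:]=0
n,l,st,ce=cv2.connectedComponentsWithStats(m); 
for s,c in zip(st[1:],ce[1:]): print('plug',s,c,ray(S,c[0],c[1],.051))
for p in [(.4508,-.0192,.067),(.4851,.2646,.051),(.4864,.3379,.051)]: print(proj(S,p))
a=S[0][190:320,300:420,::-1]; cv2.imwrite('pics/z4.png',cv2.resize(a,None,fx=5,fy=4.5,interpolation=cv2.INTER_NEAREST))
E
```

```text
60 88 90 88 190 87 220 87 350 87 380 87 400 87 520 86 540 86 
black [([np.int32(351), np.int32(215), np.int32(11), np.int32(9), np.int32(79)], [np.float64(356.0), np.float64(219.2)]), ([np.int32(368), np.int32(233), np.int32(2), np.int32(3), np.int32(4)], [np.float64(368.5), np.float64(234.0)])]
[ 0.44996324 -0.00937764  0.067     ]
[0.41157387 0.06901783 0.067     ]
plug [331 277  13   8  52] [336.67307692 280.19230769] [0.48370781 0.26531923 0.051     ]
plug [328 296  13   8  59] [333.69491525 299.3559322 ] [0.48459404 0.3391795  0.051     ]
[355.86517998 217.50832947]
[336.13341441 279.98300301]
[332.97269106 298.95833587]
```

View pics/z4.png

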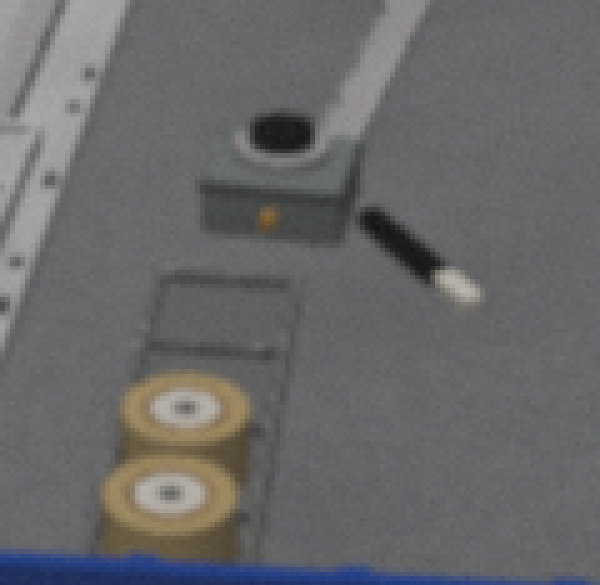

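```bash
cat > line.py <<'E'
import numpy as np
O=np.array([.6376,-.0301]); a=np.radians(-2.6); ax=np.array([np.cos(a),np.sin(a)]); ay=np.array([-np.sin(a),np.cos(a)])
def L(x,y): return O+x*ax+y*ay
def inv(p): d=np.array(p[:2])-O; return d@ax,d@ay
E
python3 - <<'E'
from h import *; from line import *
s=read_state(); print(np.round(s['tcp_rot'],3), s['joint_positions'])
r=s['tcp_rot']; print('yaw of tool y', np.degrees(np.arctan2(r[1,1],r[0,1])))
print('handle now',L(0,.295-.045),'load',L(0,.295),'nest2',L(0,.15),'nest3',L(0,.075))
S=cam('side'); a=S[0][180:270,190:300,::-1]; cv2.imwrite('pics/z5.png',cv2.resize(a,None,fx=6,fy=6,interpolation=cv2.INTER_CUBIC))
E
```

```text
[[ 0.964  0.267 -0.   ]
 [ 0.267 -0.964  0.   ]
 [ 0.    -0.    -1.   ]] [-8.47115494e+01  3.02266820e+01  8.20891202e+01 -3.55775859e-04
  6.76885802e+01 -1.02250084e+01]
yaw of tool y -74.48640583109496
handle now [0.64894075 0.21964264] load [0.65098208 0.26459632] nest2 [0.64440445 0.11974559] nest3 [0.64100222 0.04482279]
```

View pics/z5.png

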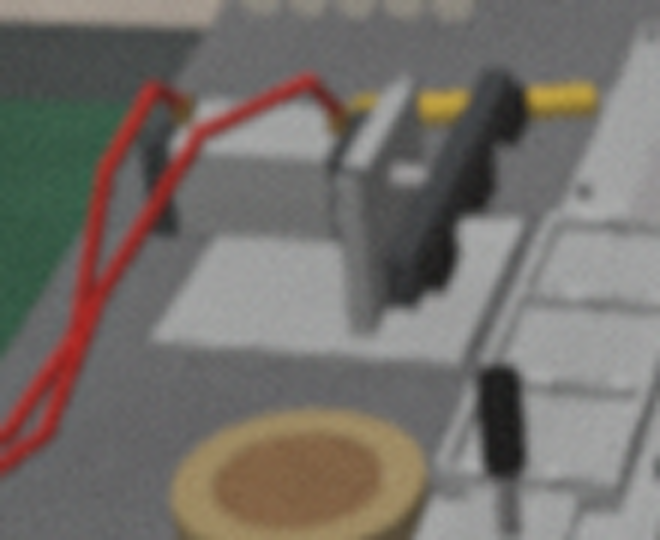

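send_rows:
  moves: [0,0,-0.9,2.4,4.1,0,0.2,0,0,-0.9,2.4,4.1,0,0.2,0,0,-0.9,2.4,4.1,0,0.2,0,0,-0.9,2.4,4.1,0,0.2,0,0,-0.9,2.4,4.1,0,0.2,0,0,-0.9,2.4,4.1,0,0.2,0,0,-0.9,2.4,4.1,0,0.2,0,0,-0.9,2.4,4.1,0,0.2,0,0,-0.9,2.4,4.1,0,0.2,0,0,-0.9,2.4,4.1,0,0.2,0,0,-0.9,2.4,4.1,0,0.2,0,0,-0.9,2.4,4.1,0,0.2,0,0,-0.9,2.4,4.1,0,0.2,0,0,-0.9,2.4,4.1,0,0.2,0,0,-0.9,2.4,4.1,0,0.2,0,0,-0.9,2.4,4.1,0,0.2,0,0,-0.9,2.4,4.1,0,0.2,0,0,-0.9,2.4,4.1,0,0.2,0,0,-0.9,2.4,4.1,0,0.2,0,0,-1,2.4,4.1,0,0.2]

```text
time_s: 2.55
position: [0.648, 0.2197, 0.1848]
tcp_rot: [[0.999, -0.045, 0.0], [-0.045, -0.999, -0.0], [0.0, 0.0, -1.0]]
force: [0.7, -0.3, -0.2]
opening: 0.604
```

send_rows:
  moves: [0,0,0,0.1,0,-3,0.2,0,0,0,0,0,-3,0.2,0,0,0,0,0,-2,0.2,0,0,0,0,0,-2,0.2,0,0,0,0,0,0,-1,0,0,0,0,0,0,-1,0,0,0,0,0,0,-1,0,0,0,0,0,0,-1,0,0,0,0,0,0,-1,0,0,0,0,0,0,-1]

```text
time_s: 3.55
position: [0.6491, 0.2181, 0.0861]
tcp_rot: [[0.999, -0.045, 0.002], [-0.045, -0.999, 0.001], [0.002, -0.001, -1.0]]
force: [-0.0, 0.7, 3.6]
opening: 0.195
```

```bash
python3 - <<'E'
from h import *
C=cam('top'); a=C[0][120:260,150:350,::-1]; S=cam('side'); b=S[0][180:320,200:400,::-1]
cv2.imwrite('pics/a1.png',cv2.resize(np.vstack([a,b]),None,fx=2.1,fy=2.1,interpolation=cv2.INTER_CUBIC))
print(read_state()['force'],read_state()['opening'])
E
```

```text
[0.17796463 1.52949749 4.89866305] 0.19646128192046572
```

View pics/a1.png

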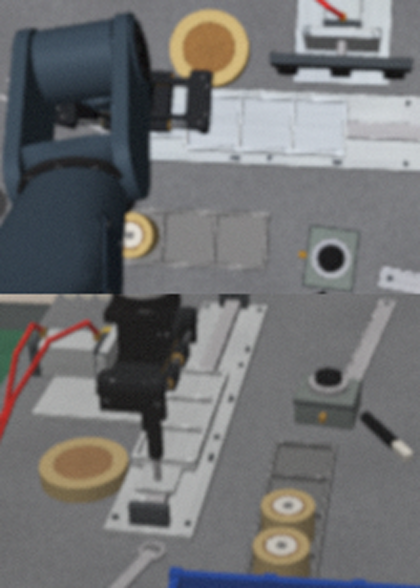

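send_rows:
  moves: [0,0,0,0.05,1,0,-1,0,0,0,0.05,1,0,-1,0,0,0,0.05,1,0,-1,0,0,0,0.05,1,0,-1,0,0,0,0.02,0.6,0,-1,0,0,0,0,0,0,-1,0,0,0,0,0,0,-1]

```text
time_s: 4.35
position: [0.6512, 0.2652, 0.0861]
tcp_rot: [[0.999, -0.045, 0.002], [-0.045, -0.999, 0.002], [0.002, -0.002, -1.0]]
force: [-0.1, 2.4, 5.4]
opening: 0.193
```

send_rows:
  moves: [0,0,0,0,0,0,0.2,0,0,0,0,0,0,0.2,0,0,0,0,0,0,0.2,0,0,0,0,0,4,0.2,0,0,0,0,0,5,0.2,0,0,0,0,0,5,1,0,0,8,-3,2,0,1,0,0,8,-3,2,0,1,0,0,8,-3,0,0,1,0,0,8,-3,0,0,1,0,0,8,-3,0,0,1]

```text
time_s: 5.45
position: [0.4987, 0.3034, 0.2241]
tcp_rot: [[0.791, 0.612, -0.001], [0.612, -0.791, -0.001], [-0.002, -0.0, -1.0]]
force: [0.6, 0.5, -0.0]
opening: 0.98
```

```bash
python3 - <<'E'
from h import *
C=cam('top'); a=C[0][120:260,150:350,::-1]; S=cam('side'); b=S[0][180:320,200:400,::-1]
cv2.imwrite('pics/a2.png',cv2.resize(np.vstack([a,b]),None,fx=2.1,fy=2.1,interpolation=cv2.INTER_CUBIC))
s=read_state();print(s['position'],s['force'])
E
```

```text
[0.49515878 0.30326394 0.22401092] [ 1.09362269 -0.26299964  1.01577856]
```

View pics/a2.png

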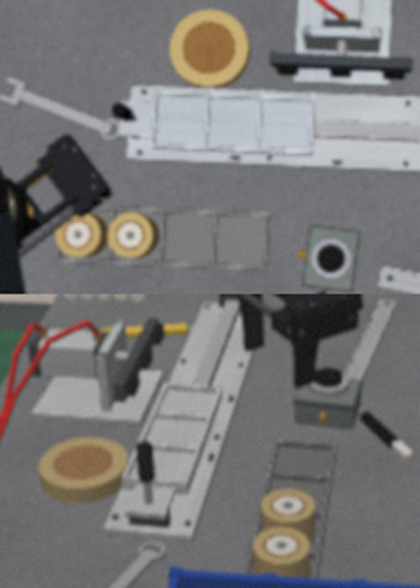

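```bash
python3 - <<'E'
from h import *; from line import *
C=cam('top'); a=C[0][140:220,195:315,::-1]
cv2.imwrite('pics/a3.png',cv2.resize(a,None,fx=6,fy=6,interpolation=cv2.INTER_CUBIC))
for r in rolls(C): print('roll',np.round(r,1),np.round(ray(C,r[0],r[1],0.051),4))
E
```

```text
roll [ 70.5 352.1  12.6 225.5] [0.1411 0.6615 0.051 ]
roll [211.6 231.5  11.2 350.5] [0.4851 0.2646 0.051 ]
roll [450.1 191.6   8.7 211.5] [ 0.6021 -0.4441  0.051 ]
roll [377.2 142.9  22.5 298.5] [ 0.7507 -0.2293  0.051 ]
```

View pics/a3.png

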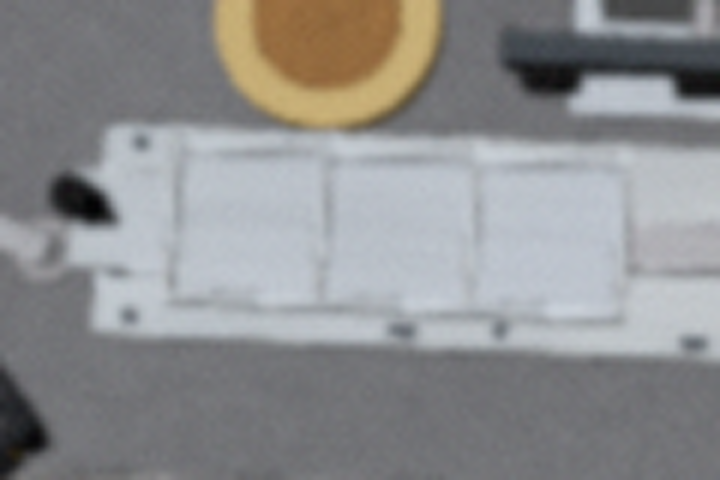

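```bash
python3 - <<'E'
from h import *; from line import *
C=cam('top')
P=[ray(C,195+u/6,140+v/6,.054)[:2] for u,v in [(180,138),(170,304),(630,155),(622,320)]]
for p in P: print(p,inv(p))
print(inv(np.mean(P,0)),np.mean(P,0))
print('handle',inv(ray(C,195+70/6,140+187/6,.126)))
E
```

```text
[0.689859   0.22863717] (np.float64(0.040468108633547245), np.float64(0.2608414427937136))
[0.60623961 0.23185177] (np.float64(-0.043211020245229714), np.float64(0.2602595097196377))
[0.68059047 0.00351821] (np.float64(0.041421192153297724), np.float64(0.0355337811415303))
[0.59764497 0.00734347] (np.float64(-0.04161244599306953), np.float64(0.0355924427468284))
(np.float64(-0.000733541362863486), np.float64(0.14805679410042752)) [0.64358351 0.11783766]
handle (np.float64(0.002012902927460305), np.float64(0.29413473540314483))
```

send_rows:
  moves: [0,0,8.4,-0.2,-0.7,0,1,0,0,8.4,-0.2,-0.7,0,1,0,0,8.4,-0.2,-0.7,0,1,0,0,8.4,-0.2,-0.7,-2,1,0,0,8.4,-0.1,-0.6,-2,1,0,0,8.4,-0.1,-0.5,-2,1,0,0,0,0,0,-4,1,0,0,0,0,0,-3,1,0,0,0,0,0,0,1]

```text
time_s: 6.55
position: [0.4885, 0.2632, 0.0906]
tcp_rot: [[0.04, 0.999, -0.008], [0.999, -0.04, -0.003], [-0.003, -0.008, -1.0]]
force: [-0.5, -1.5, -0.9]
opening: 1.002
```

```bash
python3 - <<'E'
from h import *
S=cam('side'); b=S[0][160:320,260:420,::-1]
cv2.imwrite('pics/a4.png',cv2.resize(b,None,fx=3.7,fy=3.7,interpolation=cv2.INTER_CUBIC))
s=read_state();print(s['position'],s['force'])
C=cam('top')
for r in rolls(C): print('roll',np.round(r,1),np.round(ray(C,r[0],r[1],0.051),4))
E
```

```text
[0.49018778 0.26398415 0.09282263] [0.47149801 0.06496019 1.56277757]
roll [ 77.6 352.1  23.8 622.5] [0.1409 0.6412 0.051 ]
roll [450.1 191.5   8.9 212.5] [ 0.6023 -0.444   0.051 ]
roll [377.1 142.7  22.6 299.5] [ 0.7513 -0.2292  0.051 ]
```

View pics/a4.png

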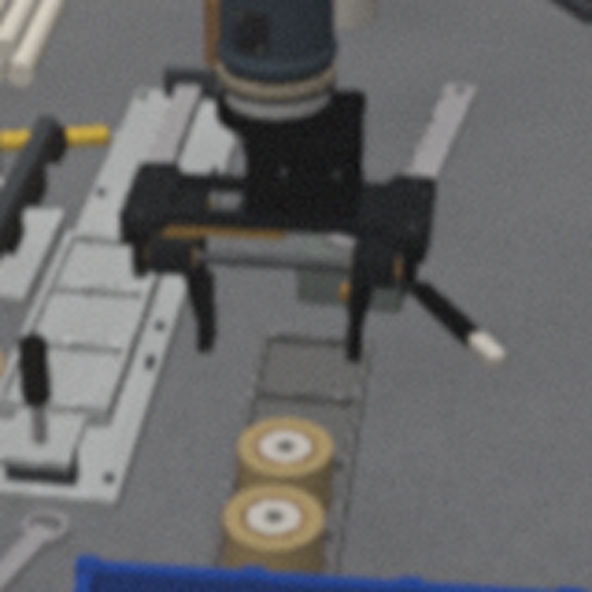

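send_rows:
  moves: [0,0,0,-0.5,0,-1,1,0,0,0,0,0,-2,1,0,0,0,0,0,-2,1,0,0,0,0,0,-2,1,0,0,0,0,0,0,1,0,0,0,0,0,0,-1,0,0,0,0,0,0,-1,0,0,0,0,0,0,-1,0,0,0,0,0,0,-1,0,0,0,0,0,0,-1]

```text
time_s: 7.65
position: [0.4858, 0.2649, 0.0253]
tcp_rot: [[0.038, 0.999, 0.001], [0.999, -0.038, 0.0], [0.0, 0.001, -1.0]]
force: [0.0, 0.2, 0.2]
opening: 0.637
```

send_rows:
  moves: [0,0,0,0,0,0,-1,0,0,0,0,0,0,-1,0,0,0,0,0,1,-1,0,0,0,0,0,1,-1,0,0,0,0,0,3,-1,0,0,0,0,0,4,-1,0,0,0,0,0,4,-1]

```text
time_s: 8.35
position: [0.4851, 0.2647, 0.1567]
tcp_rot: [[0.038, 0.999, -0.0], [0.999, -0.038, -0.0], [-0.0, -0.0, -1.0]]
force: [0.7, 0.4, -0.7]
opening: 0.03
```

```bash
python3 - <<'E'
from h import *
S=cam('side'); b=S[0][160:320,260:420,::-1]
cv2.imwrite('pics/a5.png',cv2.resize(b,None,fx=3.7,fy=3.7,interpolation=cv2.INTER_CUBIC))
s=read_state();print(s['position'],s['force'],s['opening'])
E
```

```text
[0.48976256 0.2664504  0.16367367] [0.92941011 0.09894627 3.38582775] 0.02166504927246722
```

View pics/a5.png

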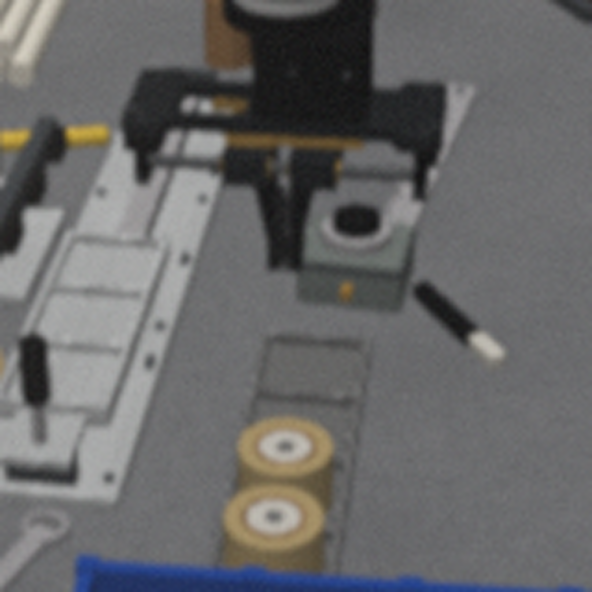

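```bash
python3 - <<'E'
from h import *
S=cam('side'); q=proj(S,(.4898,.2665,.1637)); print(q,(q-[260,160])*3.7)
h=cv2.cvtColor(S[0],cv2.COLOR_RGB2HSV)
m=((h[...,2]>165)&(h[...,1]<60)).astype(np.uint8)*255; m[:270]=0;m[310:]=0;m[:,:320]=0;m[:,355:]=0
n,l,st,ce=cv2.connectedComponentsWithStats(m); 
for s,c in zip(st[1:],ce[1:]): print('plug',s,c,ray(S,c[0],c[1],.051))
E
```

```text
[334.05696828 241.76792791] [274.01078264 302.54133328]
plug [330 276  14   9  76] [336.59210526 280.06578947] [0.48394822 0.2648281  0.051     ]
plug [327 295  14   9  81] [333.58024691 299.0617284 ] [0.48495403 0.33813908 0.051     ]
```

```bash
python3 - <<'E'
from h import *
S=cam('side'); 
for p in [(.4902-.0435,.264,.0928),(.4902+.0435,.264,.0928),(.4902+.0435,.24,.0928),(.49+.0435,.264,.1128)]:
  q=proj(S,p); print(q,(q-[260,160])*3.7)
s=read_state(); print(s)
E
```

```text
[352.00160133 266.79174497] [340.40592494 395.1294564 ]
[316.25181117 264.86830131] [208.13170133 388.01271485]
[317.38854068 259.248201  ] [212.3376005  367.21834369]
[316.17361761 258.0841392 ] [207.84238517 362.91131504]
{'time_s': 8.5, 'joint_positions': array([1.70430047e+01, 2.65615689e+01, 9.41479346e+01, 1.40891287e-03,
       5.87966406e+01, 1.92179271e+01]), 'qvel': array([-0.14695497,  3.05833232,  3.63221795, -0.0778491 , -0.49688291,
       -0.01889606]), 'tau': array([ 8.43641348e-02, -4.02282643e+01, -1.62393683e+01,  8.47335812e-02,
        1.65134878e-02,  1.99259317e-03]), 'position': array([0.48794814, 0.26568729, 0.15875492]), 'tcp_rot': array([[ 0.03795132,  0.99924566,  0.00823462],
       [ 0.9992755 , -0.03797343,  0.00254634],
       [ 0.00285711,  0.00813202, -0.99996285]]), 'force': array([-0.48927267, -0.4655552 , -0.01274257]), 'moment': array([-0.03967212, -0.05621021, -0.00798712]), 'opening': 0.010136137094009566}
```

send_rows:
  moves: [0,0,0,0,0,-2,1,0,0,0,0,0,0,1,0,0,0,0,0,0,1,0,0,0,0,0,0,1,0,0,0,0,0,0,1,0,0,0,0,0,0,1,0,0,0,0,0,0,1,0,0,0,0,0,0,1]

```text
time_s: 9.3
position: [0.4855, 0.2648, 0.1349]
tcp_rot: [[0.038, 0.999, 0.0], [0.999, -0.038, 0.0], [0.0, 0.0, -1.0]]
force: [0.3, -0.0, -0.5]
opening: 0.652
```

```bash
python3 - <<'E'
from h import *
p=read_state()['position']; print(p)
S=cam('side'); o=S[0][:,:,::-1].copy()
print(read_state()['position'],read_state()['opening'])
for dx in(-.0435,.0435):
  for dz in (0,.02):
    q=proj(S,p+[dx,0,dz]); cv2.circle(o,(int(q[0]+.5),int(q[1]+.5)),1,(0,0,255) if dz==0 else (0,255,0),-1)
b=o[160:320,260:420]
cv2.imwrite('pics/a6.png',cv2.resize(b,None,fx=3.7,fy=3.7,interpolation=cv2.INTER_CUBIC))
E
```

```text
[0.48547278 0.2648426  0.13489655]
[0.48545458 0.26482349 0.1348445 ] 0.6973274382279129
```

View pics/a6.png

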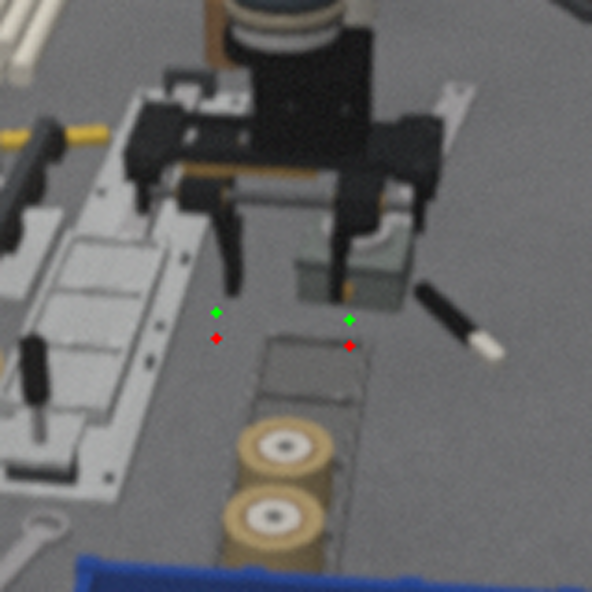

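```bash
python3 - <<'E'
from h import *
S=cam('side')
for p in [(.649,.2381,.086),(.649,.2381,.123),(.649,.2181,.078),(.649,.2181,.126)]:
  q=proj(S,p); print(p,q,(q-[200,180])*2.1+[0,294])
T=cam('top'); save(T,'a7.png')
E
```

```text
(0.649, 0.2381, 0.086) [271.99866938 258.66244175] [151.1972057  459.19112768]
(0.649, 0.2381, 0.123) [271.07826161 246.32998609] [149.26434938 433.29297079]
(0.649, 0.2181, 0.078) [273.70559332 256.79327059] [154.78174597 455.26586824]
(0.649, 0.2181, 0.126) [272.55775156 240.96138973] [152.37127828 422.01891842]
```

View pics/a7.png

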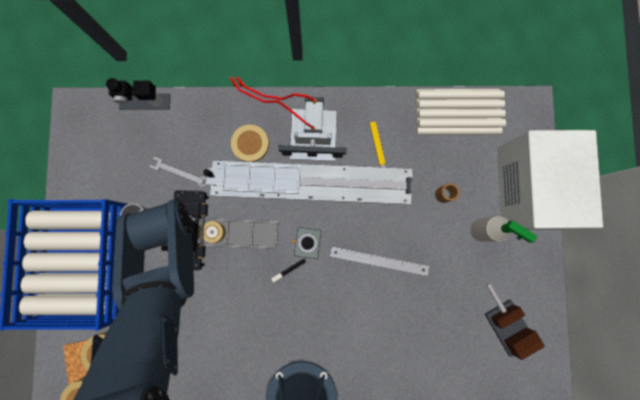

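```bash
python3 - <<'E'
from h import *
S=cam('top')
for z in (.135,.2,.22,.25): print(z,proj(S,(.4855,.2648,z)), ray(S,191,229,z), ray(S,203,229,z))
E
```

```text
0.135 [203.81824381 230.68271852] [0.49020633 0.30027465 0.135     ] [0.49012768 0.26717865 0.135     ]
0.2 [197.01083839 230.0770983 ] [0.48832799 0.28051328 0.2       ] [0.48825382 0.24930186 0.2       ]
0.22 [194.74836146 229.87581724] [0.48775004 0.27443285 0.22      ] [0.48767725 0.24380132 0.22      ]
0.25 [191.18997472 229.55924569] [0.48688311 0.26531222 0.25      ] [0.48681239 0.23555049 0.25      ]
```

send_rows:
  moves: [0,0,0,0,0,-2,1,0,0,0,0,0,-2,1,0,0,0,0,0,-2,1,0,0,0,0,0,-2,1,0,0,0,0,0,-1,1,0,0,0,0,0,0,1,0,0,0,0,0,0,1,0,0,0,0,0,0,1]

```text
time_s: 10.3
position: [0.4863, 0.2651, 0.0457]
tcp_rot: [[0.038, 0.999, 0.002], [0.999, -0.038, 0.001], [0.001, 0.002, -1.0]]
force: [0.0, 0.3, 0.5]
opening: 1.001
```

```bash
cat > look.py <<'E'
from h import *
import sys
n=sys.argv[1]
p=read_state(); R=np.array(p['tcp_rot']); q0=p['position']; print(p['time_s'],q0,p['opening'],p['force'])
S=cam('side'); o=S[0][:,:,::-1].copy()
for d in(-.0435,.0435):
  for dz in (0,.034):
    q=proj(S,q0+R[:,1]*d+[0,0,dz]); cv2.circle(o,(int(q[0]+.5),int(q[1]+.5)),1,(0,0,255) if dz==0 else (0,255,0),-1)
x,y=[int(v) for v in proj(S,q0)]
y0=min(max(0,y-100),240); x0=min(max(0,x-80),480); b=o[y0:y0+160,x0:x0+160]
T=cam('top'); x,y=[int(v) for v in proj(T,q0)]; y0=min(max(0,y-80),240);x0=min(max(0,x-80),480); a=T[0][y0:y0+160,x0:x0+160,::-1]
cv2.imwrite('pics/'+n,cv2.resize(np.hstack([b,a]),None,fx=2.5,fy=2.5,interpolation=cv2.INTER_CUBIC))
E
python3 look.py a8.png
```

```text
10.3 [0.48629842 0.26509595 0.04571717] 1.0008626602062343 [0.01444753 0.28235993 0.54248389]
```

View pics/a8.png

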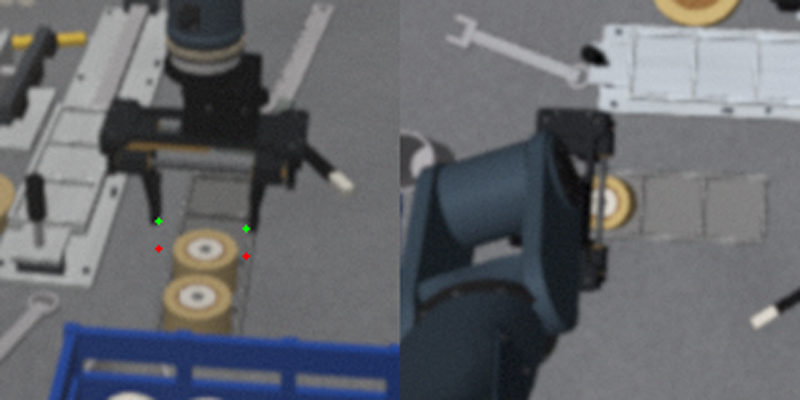

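send_rows:
  moves: [0,0,0,-0.1,0,-1,1,0,0,0,0,0,-1,1,0,0,0,0,0,-1,1,0,0,0,0,0,-1,1,0,0,0,0,0,-1,1,0,0,0,0,0,0,1,0,0,0,0,0,0,1]

```text
time_s: 11.1
position: [0.4842, 0.2647, -0.0058]
tcp_rot: [[0.038, 0.999, -0.001], [0.999, -0.038, -0.0], [-0.0, -0.001, -1.0]]
force: [-0.3, -0.4, -0.5]
opening: 1.0
```

```bash
python3 look.py a9.png
```

```text
11.1 [ 0.48416119  0.26471538 -0.00580236] 1.0004828346382877 [-0.30903082 -0.40314439 -0.45932977]
```

View pics/a9.png

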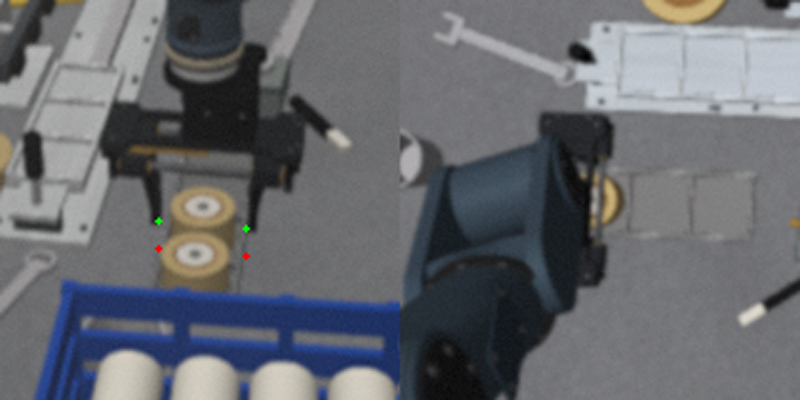

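send_rows:
  moves: [0,0,0,0.05,0,-0.4,1,0,0,0,0,0,-0.4,1,0,0,0,0,0,0,1,0,0,0,0,0,0,-1,0,0,0,0,0,0,-1,0,0,0,0,0,0,-1,0,0,0,0,0,0,-1,0,0,0,0,0,0,-1,0,0,0,0,0,0,-1,0,0,0,0,0,0,-1,0,0,0,0,0,0,-1]

```text
time_s: 12.3
position: [0.4851, 0.2649, -0.0131]
tcp_rot: [[0.038, 0.999, 0.0], [0.999, -0.038, 0.0], [0.0, 0.0, -1.0]]
force: [0.6, -1.0, 1.7]
opening: 0.732
```

send_rows:
  moves: [0,0,0,0,0,1.5,-1,0,0,0,0,0,3,-1,0,0,0,0,0,3,-1,0,0,0,0,0,3,-1,0,0,0,0,0,1,-1,0,0,-8.2,1.4,-2,0,-1,0,0,-8.2,1.4,-2,0,-1,0,0,-8.2,1.4,-2,0,-1,0,0,-8.2,1.4,-2,0,-1,0,0,-8.2,1.4,-2,0,-1,0,0,-8.2,1.4,-2,0,-1,0,0,-8.2,1.4,-2,0,-1,0,0,-8.2,1.4,-2,0,-1,0,0,-8.2,1.4,-2,0,-1,0,0,-8.2,1.4,-2,0,-1,0,0,-8.4,1.6,-2,0,-1,0,0,0,0,0,0,-1,0,0,0,0,0,0,-1]

```text
time_s: 14.1
position: [0.6398, 0.0446, 0.1002]
tcp_rot: [[0.999, -0.045, -0.003], [-0.045, -0.999, 0.001], [-0.003, -0.001, -1.0]]
force: [-0.8, 0.3, -1.3]
opening: 0.73
```

```bash
python3 look.py b1.png
```

```text
14.1 [0.63981229 0.04455595 0.10021423] 0.7298360358550702 [-0.83476001  0.34471638 -1.25637033]
```

View pics/b1.png

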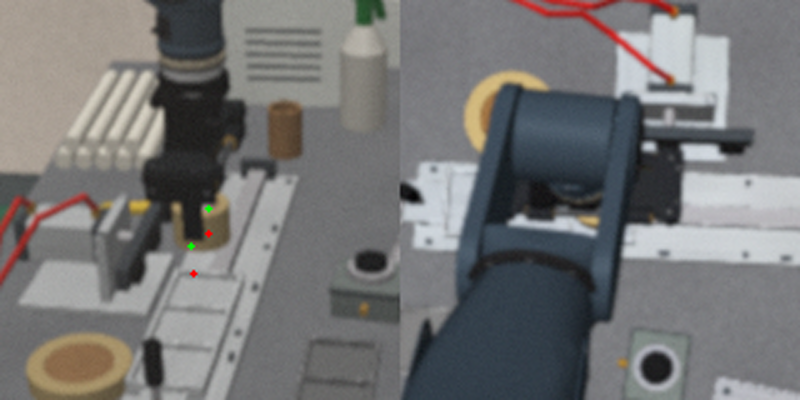

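```bash
cat > held.py <<'E'
from h import *
import sys
p=read_state()['position']
S=cam('side'); h=cv2.cvtColor(S[0],cv2.COLOR_RGB2HSV)
m=((h[...,0]>10)&(h[...,0]<28)&(h[...,1]>60)&(h[...,2]>70)).astype(np.uint8)*255
t=np.linspace(0,2*np.pi,60)
pts=np.array([proj(S,(p[0]+.032*np.cos(a),p[1]+.032*np.sin(a),p[2]+.0191+k)) for a in t for k in(0,.045)])
lo,hi=pts.min(0),pts.max(0); print('expected',lo.round(1),hi.round(1))
x0,y0=(lo-12).astype(int); x1,y1=(hi+12).astype(int)
mm=np.zeros_like(m); mm[y0:y1,x0:x1]=m[y0:y1,x0:x1]
n,l,st,ce=cv2.connectedComponentsWithStats(mm)
for s in st[1:]:
    if s[4]>30: print('seen',s[:2],s[:2]+s[2:4],s[4])
E
python3 held.py
```

```text
expected [275.6 190.5] [299.3 215.6]
seen [276 192] [299 215] 270
```

send_rows:
  moves: [0,0,0,0.08,-0.05,-2,-1,0,0,0,0,0,-2,-1,0,0,0,0,0,-1.5,-1,0,0,0,0,0,-1,-1,0,0,0,0,0,-0.6,-1,0,0,0,0,0,0,-1,0,0,0,0,0,0,-1]

```text
time_s: 14.95
position: [0.6422, 0.0443, 0.0312]
tcp_rot: [[0.999, -0.045, 0.001], [-0.045, -0.999, -0.0], [0.001, 0.0, -1.0]]
force: [0.0, -0.3, -1.5]
opening: 0.733
```

```bash
python3 look.py b2.png
```

```text
14.95 [0.64223228 0.04434453 0.03120593] 0.7331875172919913 [ 0.01375761 -0.28987118 -1.46817565]
```

View pics/b2.png

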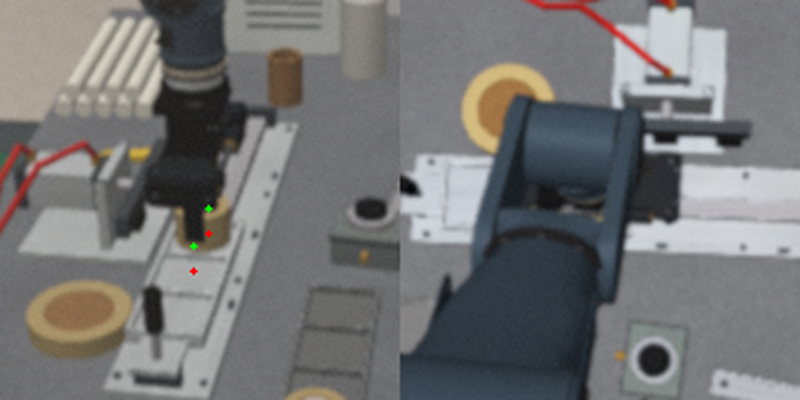

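send_rows:
  moves: [0,0,0,-0.1,0,-0.15,-1,0,0,0,0,0,-0.15,-1,0,0,0,0,0,0,-1,0,0,0,0,0,0,1,0,0,0,0,0,0,1,0,0,0,0,0,0,1,0,0,0,0,0,0,1,0,0,0,0,0,0,1,0,0,0,0,0,3,1,0,0,0,0,0,4,1,0,0,0,0,0,3,1]

```text
time_s: 16.15
position: [0.6413, 0.0443, 0.1296]
tcp_rot: [[0.999, -0.045, 0.001], [-0.045, -0.999, -0.0], [0.001, 0.0, -1.0]]
force: [1.0, 0.0, 0.8]
opening: 1.004
```

```bash
cat > plugs.py <<'E'
from h import *
import sys
z=float(sys.argv[1])
for nm in('top','side'):
    S=cam(nm)
    for r in rolls(S): print(nm,'roll',np.round(r,1),np.round(ray(S,r[0],r[1],z)[:2],4))
E
python3 plugs.py .051; echo; python3 plugs.py .091
```

```text
top roll [187.2 231.1  11.4 345. ] [0.4866 0.3369]
top roll [450.1 191.5   8.9 217.5] [ 0.6023 -0.4439]
top roll [377.1 142.8  22.5 298.5] [ 0.7508 -0.2293]
side roll [332.8 300.9  13.6 378.5] [0.4862 0.3449]
side roll [238.4 262.5  21.  840. ] [0.7454 0.2135]
side roll [286.7 223.6  12.1 270. ] [0.6528 0.006 ]
side roll [595.9 143.6  47.9 534.5] [-0.4519 -0.7024]

top roll [187.3 231.   11.4 346. ] [0.4857 0.3241]
top roll [450.  191.6   8.9 217. ] [ 0.5974 -0.4308]
top roll [377.1 142.8  22.4 296.5] [ 0.7414 -0.2233]
side roll [332.7 301.3  13.9 379. ] [0.4817 0.3948]
side roll [238.2 262.2  20.9 851.5] [0.7279 0.2681]
side roll [286.6 223.6  12.1 266.5] [0.6397 0.0726]
side roll [596.1 143.6  47.9 535.5] [-0.4075 -0.5987]
```

send_rows:
  moves: [0,0,8.2,-1.4,2.7,0,1,0,0,8.2,-1.4,2.7,0,1,0,0,8.2,-1.4,2.7,0,1,0,0,8.2,-1.4,2.7,0,1,0,0,8.2,-1.4,2.7,0,1,0,0,8.2,-1.4,2.7,0,1,0,0,8.2,-1.4,2.7,0,1,0,0,8.2,-1.4,2.7,0,1,0,0,8.2,-1.4,2.7,0,1,0,0,8.2,-1.4,2.7,0,1,0,0,8.4,-1.6,2.4,0,1,0,0,0,0,0,0,1,0,0,0,0,0,0,1]

```text
time_s: 17.65
position: [0.4834, 0.3382, 0.1262]
tcp_rot: [[0.038, 0.999, -0.003], [0.999, -0.038, -0.002], [-0.002, -0.003, -1.0]]
force: [-0.6, -0.4, 0.5]
opening: 1.0
```

```bash
python3 look.py b3.png; python3 plugs.py .091
```

```text
17.65 [0.48337446 0.33816929 0.1262408 ] 1.0000032331911628 [-0.61750001 -0.43888258  0.47805817]
top roll [152.  369.2  35.  287. ] [0.1052 0.41  ]
top roll [186.8 231.1  11.4 346. ] [0.4856 0.3254]
top roll [450.2 191.5   9.  212. ] [ 0.5976 -0.4313]
top roll [285.7 177.5  10.9 328. ] [0.6396 0.0432]
top roll [377.1 142.8  22.5 298.5] [ 0.7413 -0.2233]
side roll [332.9 301.2  13.3 382.5] [0.4814 0.3943]
side roll [238.3 262.4  21.  848.5] [0.7277 0.2686]
```

View pics/b3.png

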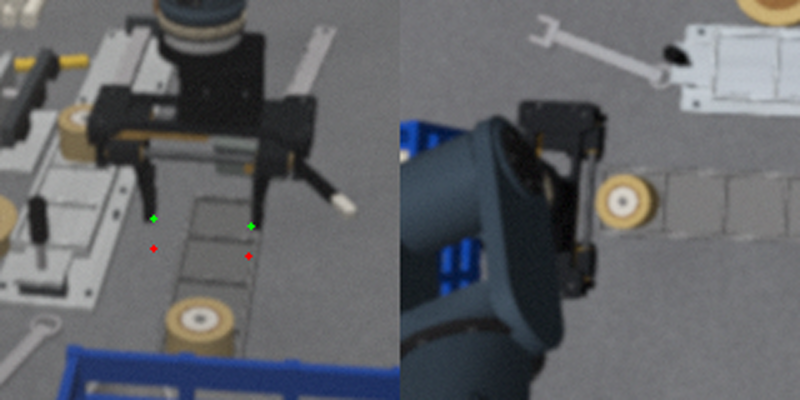

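send_rows:
  moves: [0,0,0,0.2,0,-3,1,0,0,0,0,0,-3,1,0,0,0,0,0,-3,1,0,0,0,0,0,-2,1,0,0,0,0,0,-2,1,0,0,0,0,0,-0.9,1,0,0,0,0,0,0,1,0,0,0,0,0,0,1,0,0,0,0,0,0,-1,0,0,0,0,0,0,-1,0,0,0,0,0,0,-1,0,0,0,0,0,0,-1,0,0,0,0,0,0,-1,0,0,0,0,0,0,-1,0,0,0,0,0,0,-1]

```text
time_s: 19.35
position: [0.487, 0.3385, -0.0107]
tcp_rot: [[0.038, 0.999, 0.001], [0.999, -0.038, 0.0], [0.0, 0.001, -1.0]]
force: [-0.1, -0.4, 5.5]
opening: 0.726
```

send_rows:
  moves: [0,0,0,0,0,1.5,-1,0,0,0,0,0,3,-1,0,0,0,0,0,3,-1,0,0,0,0,0,3,-1,0,0,0,0,0,2.5,-1,0,0,0,1.6,-2.2,0,-1,0,0,0,1.6,-2.2,0,-1,0,0,0,1.6,-2.2,0,-1,0,0,0,1.6,-2.2,0,-1,0,0,0,1.6,-2.2,0,-1,0,0,0,1.6,-2.2,0,-1,0,0,0,1.6,-2.2,0,-1,0,0,0,1.5,-2.2,0,-1,0,0,0,1.5,-2.2,0,-1,0,0,-0.4,1.5,-2.2,0,-1,0,0,0,0,0,0,-1,0,0,0,0,0,0,-1,0,0,0,0,0,0,-1]

```text
time_s: 21.15
position: [0.6425, 0.1191, 0.1186]
tcp_rot: [[0.045, 0.999, -0.002], [0.999, -0.045, 0.0], [0.0, -0.002, -1.0]]
force: [-0.6, -0.2, -1.2]
opening: 0.728
```

```bash
python3 look.py b4.png; python3 held.py
```

```text
21.15 [0.64251376 0.11907999 0.11860613] 0.7278369455660875 [-0.55096283 -0.15781728 -1.2179172 ]
expected [268.6 196.9] [293.7 223.5]
seen [269 193] [300 235] 816
```

View pics/b4.png

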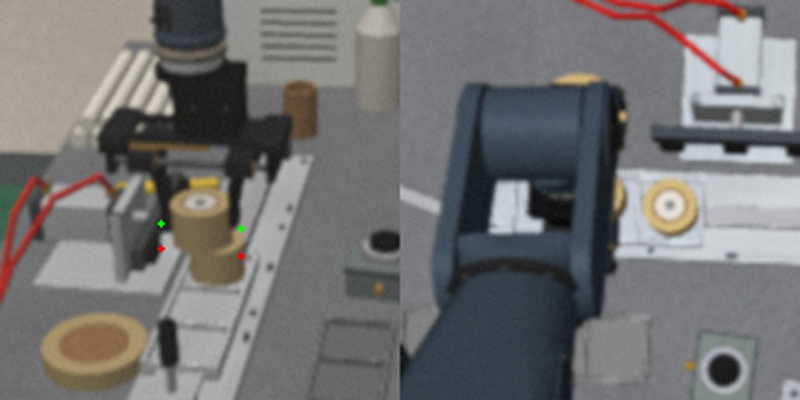

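send_rows:
  moves: [0,0,0,0.05,-0.05,-2,-1,0,0,0,0,0,-2,-1,0,0,0,0,0,-2,-1,0,0,0,0,0,-1.5,-1,0,0,0,0,0,-1,-1,0,0,0,0,0,0,-1,0,0,0,0,0,0,-1]

```text
time_s: 22.0
position: [0.6446, 0.118, 0.0341]
tcp_rot: [[0.045, 0.999, 0.001], [0.999, -0.045, 0.0], [0.0, 0.001, -1.0]]
force: [-0.7, -0.3, -0.4]
opening: 0.727
```

```bash
python3 look.py b5.png
```

```text
22.0 [0.64461885 0.11798766 0.03406961] 0.7269815229109358 [-0.7155564  -0.33944993 -0.43277009]
```

View pics/b5.png

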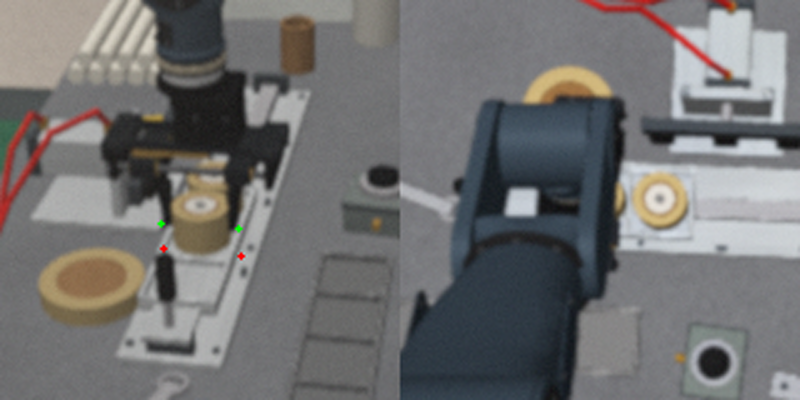

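send_rows:
  moves: [0,0,0,-0.05,0.05,-0.2,-1,0,0,0,0,0,-0.2,-1,0,0,0,0,0,0,-1,0,0,0,0,0,0,1,0,0,0,0,0,0,1,0,0,0,0,0,0,1,0,0,0,0,0,0,1,0,0,0,0,0,0,1,0,0,0,0,0,3,1,0,0,0,0,0,4,1,0,0,0,0,0,4,1,0,0,0,-3,3,0,1,0,0,0,-3,3,0,1,0,0,0,-3,3,0,1,0,0,0,0,0,0,1]

```text
time_s: 23.6
position: [0.5482, 0.2115, 0.1397]
tcp_rot: [[0.04, 0.999, -0.005], [0.999, -0.04, 0.001], [0.0, -0.005, -1.0]]
force: [-0.4, -0.5, 0.1]
opening: 1.0
```

```bash
python3 plugs.py .091; python3 - <<'E'
from h import *
C=cam('top'); S=cam('side')
a=C[0][140:230,190:330,::-1]; b=S[0][190:280,220:360,::-1]
cv2.imwrite('pics/b6.png',cv2.resize(np.vstack([a,b]),None,fx=3.3,fy=3.3,interpolation=cv2.INTER_CUBIC))
for z in (.051,):
  for r in rolls(S): print(r)
print(proj(S,(.6437,.1188,.091)),proj(C,(.6437,.1188,.091)))
E
```

```text
top roll [450.1 191.5   8.9 216. ] [ 0.5975 -0.4309]
top roll [286.2 176.9  10.8 324.5] [0.6413 0.0419]
top roll [260.6 176.8  10.8 329.5] [0.6418 0.1162]
top roll [377.1 142.8  22.5 298.5] [ 0.7413 -0.2233]
side roll [238.3 262.3  21.  837.5] [0.7277 0.2686]
side roll [282.8 232.   19.  411.5] [0.6426 0.1176]
(238.39709983268264, 262.4019334448782, 20.988191604614258, 842.5)
(282.56909871244636, 232.00457796852646, 18.976394653320312, 408.5)
[282.31040416 232.20807936] [259.70157294 176.19885364]
```

View pics/b6.png

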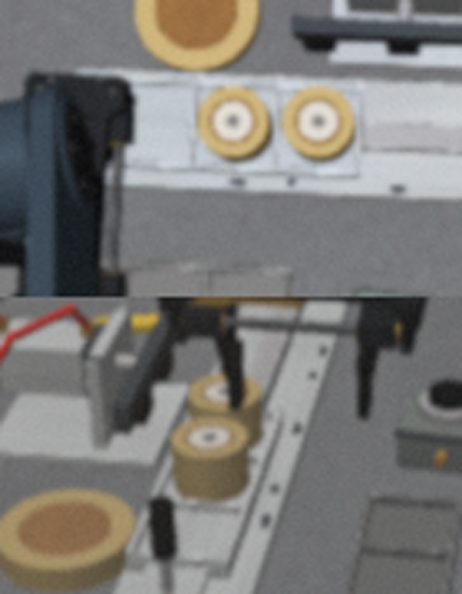

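send_rows:
  moves: [0,0,-8.2,0.9,0.5,0,0.2,0,0,-8.2,0.9,0.5,0,0.2,0,0,-8.2,0.9,0.5,0,0.2,0,0,-8.2,0.9,0.5,0,0.2,0,0,-8.2,0.9,0.5,0,0.2,0,0,-8.2,0.9,0.5,0,0.2,0,0,-8.2,0.9,0.5,0,0.2,0,0,-8.2,1,0.5,0,0.2,0,0,-8.2,1,0.5,0,0.2,0,0,-8.2,1,0.4,0,0.2,0,0,-8,1,0.4,0,0.2,0,0,0,0,0,0,0.2,0,0,0,0,0,0,0.2,0,0,0,0,0,0,0.2]

```text
time_s: 25.2
position: [0.6564, 0.2605, 0.1394]
tcp_rot: [[0.999, -0.044, -0.001], [-0.044, -0.999, -0.0], [-0.001, 0.0, -1.0]]
force: [0.6, 0.4, -0.8]
opening: 0.598
```

```bash
python3 look.py b7.png
```

```text
25.2 [0.65644363 0.2604811  0.13937975] 0.5981080050333307 [ 0.60236093  0.35717653 -0.77481885]
```

View pics/b7.png

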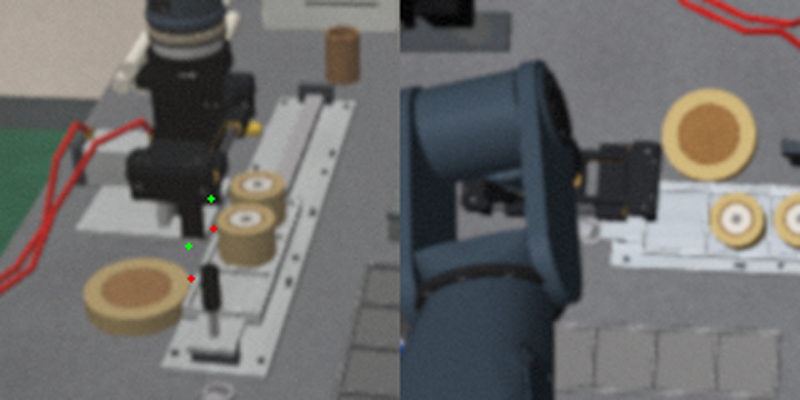

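send_rows:
  moves: [0,0,0,-0.5,0.3,-2,0.2,0,0,0,0,0,-2,0.2,0,0,0,0,0,-2,0.2,0,0,0,0,0,-2,0.2,0,0,0,0,0,-0.8,0.2,0,0,0,0,0,0,0.2,0,0,0,0,0,0,0.2]

```text
time_s: 26.0
position: [0.6523, 0.2645, 0.0526]
tcp_rot: [[0.999, -0.045, 0.001], [-0.045, -0.999, 0.0], [0.001, -0.0, -1.0]]
force: [0.3, -0.6, -0.1]
opening: 0.6
```

```bash
python3 look.py b8.png
```

```text
26.0 [0.65227677 0.26446247 0.05255142] 0.6003747841356483 [ 0.33179455 -0.60647525 -0.07059194]
```

View pics/b8.png

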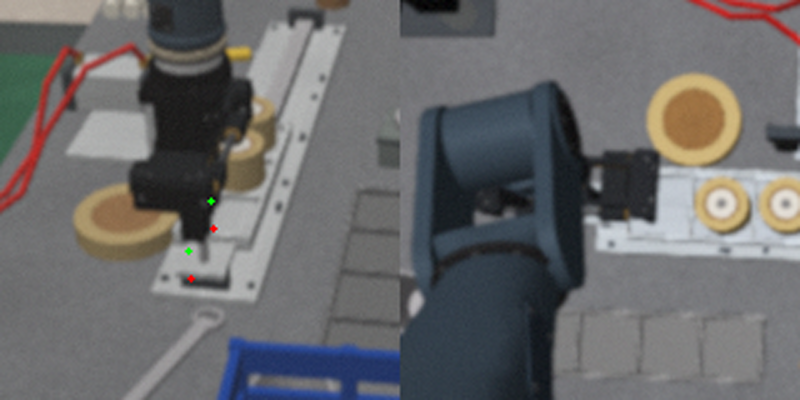

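send_rows:
  moves: [0,0,0,0,0,0,-1,0,0,0,0,0,0,-1,0,0,0,0,0,0,-1,0,0,0,0,0,0,-1,0,0,0,0,0,0,-1,0,0,0,0,0,0,-1,0,0,0,0,0,0,-1,0,0,0,0,0,0,-1,0,0,0,0,0,0,-1]

```text
time_s: 27.0
position: [0.6518, 0.265, 0.0518]
tcp_rot: [[0.999, -0.045, 0.0], [-0.045, -0.999, 0.001], [0.0, -0.001, -1.0]]
force: [-0.1, 4.2, 0.5]
opening: 0.223
```

send_rows:
  moves: [0,0,0,0,0.1,0,-1,0,0,0,0,0,0,-1,0,0,0,0,0,0,-1,0,0,0,0,0,0,-1,0,0,0,0,0,0,-1]

```text
time_s: 27.5
position: [0.6517, 0.2651, 0.0518]
tcp_rot: [[0.999, -0.045, -0.0], [-0.045, -0.999, -0.0], [-0.0, 0.0, -1.0]]
force: [-0.6, 2.1, 0.9]
opening: 0.22
```

send_rows:
  moves: [0,0,0,-0.02,-0.5,0,-1,0,0,0,-0.04,-0.8,0,-1,0,0,0,-0.05,-1,0,-1,0,0,0,-0.05,-1,0,-1,0,0,0,-0.05,-1,0,-1,0,0,0,-0.05,-1,0,-1,0,0,0,-0.05,-1,0,-1,0,0,0,-0.05,-1,0,-1,0,0,0,-0.05,-1,0,-1,0,0,0,-0.05,-1,0,-1,0,0,0,-0.05,-1,0,-1,0,0,0,-0.05,-1,0,-1,0,0,0,-0.05,-1,0,-1,0,0,0,-0.05,-1,0,-1,0,0,0,-0.05,-1,0,-1,0,0,0,-0.02,-0.6,0,-1,0,0,0,0,0,0,-1,0,0,0,0,0,0,-1,0,0,0,0,0,0,-1]

```text
time_s: 29.4
position: [0.645, 0.1155, 0.0518]
tcp_rot: [[0.999, -0.044, 0.001], [-0.044, -0.999, -0.002], [0.001, 0.002, -1.0]]
force: [4.2, -2.6, -2.8]
opening: 0.218
```

send_rows:
  moves: [0,0,0,0.1,-0.05,0,-1,0,0,0,0,0,0,0.2,0,0,0,0,0,0,0.2,0,0,0,0,0,0,0.2,0,0,0,0,0,0,0.2,0,0,0,0,0,3,0.2,0,0,0,0,0,3,0.2,0,0,0,0,0,3,-1,0,0,0,-3.2,-2.2,0,-1,0,0,0,-3.2,-2.2,0,-1,0,0,0,-3.2,-2.2,0,-1,0,0,0,-3.2,-2.2,0,-1,0,0,0,-3.2,-2.2,0,-1,0,0,0,-3.2,-2.2,0,-1,0,0,0,0,0,0,-1,0,0,0,0,0,0,-1,0,0,0,0,0,0,-1]

```text
time_s: 31.1
position: [0.4549, -0.0161, 0.1421]
tcp_rot: [[0.999, -0.045, 0.002], [-0.045, -0.999, -0.0], [0.002, 0.0, -1.0]]
force: [0.0, 0.3, 1.0]
opening: 0.005
```

```bash
python3 look.py c1.png; python3 plugs.py .091; python3 - <<'E'
from h import *
C=cam('top'); a=C[0][130:230,190:350,::-1]
cv2.imwrite('pics/c2.png',cv2.resize(a,None,fx=5,fy=5,interpolation=cv2.INTER_CUBIC))
E
```

```text
31.1 [ 0.45488724 -0.01613554  0.14209598] 0.0047262371820336315 [0.02851687 0.27441604 0.992285  ]
top roll [450.1 191.5   8.9 215. ] [ 0.5976 -0.4311]
top roll [337.6 179.   10.9 321.5] [ 0.635 -0.107]
top roll [311.8 178.5  10.7 322. ] [ 0.6367 -0.0321]
top roll [377.1 142.9  22.5 299.5] [ 0.7413 -0.2233]
side roll [238.4 261.7  20.9 798.5] [0.728  0.2659]
side roll [292.4 203.4  17.9 364. ] [ 0.6423 -0.0458]
side roll [595.9 143.6  47.9 502. ] [-0.407  -0.5989]
```

View pics/c1.png

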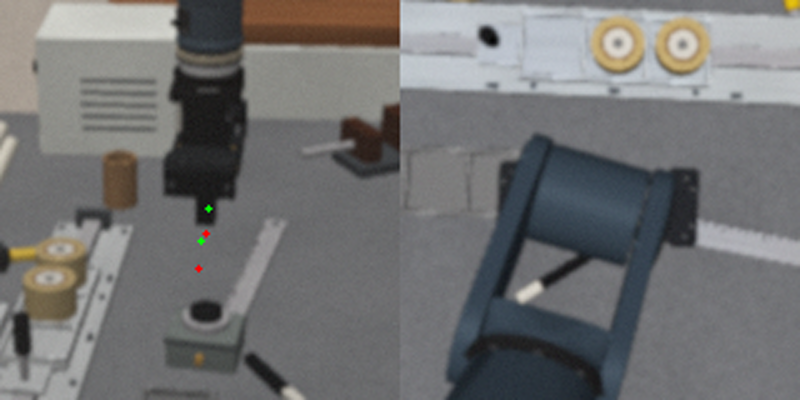

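View pics/c2.png

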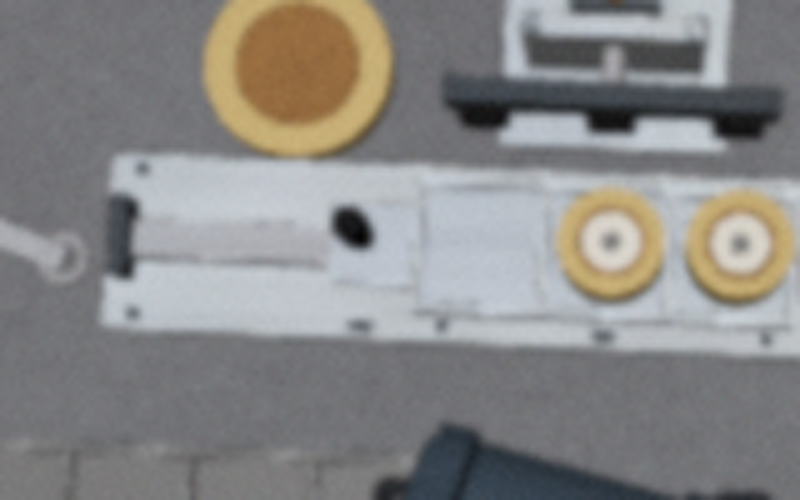

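send_rows:
  moves: [0,0,0,-0.4,-0.3,-3,-1,0,0,0,0,0,-3,-1,0,0,0,0,0,-2,-1,0,0,0,0,0,-1.7,-1,0,0,0,0,0,0,-1,0,0,0,0,0,0,-1]

```text
time_s: 31.95
position: [0.4496, -0.019, 0.0447]
tcp_rot: [[0.999, -0.045, -0.001], [-0.045, -0.999, 0.0], [-0.001, -0.0, -1.0]]
force: [0.6, -0.2, 0.3]
opening: 0.004
```

```bash
python3 look.py c3.png
```

```text
31.95 [ 0.44960691 -0.01901706  0.0446593 ] 0.0043219643771254925 [ 0.58210876 -0.15629784  0.34388063]
```

View pics/c3.png

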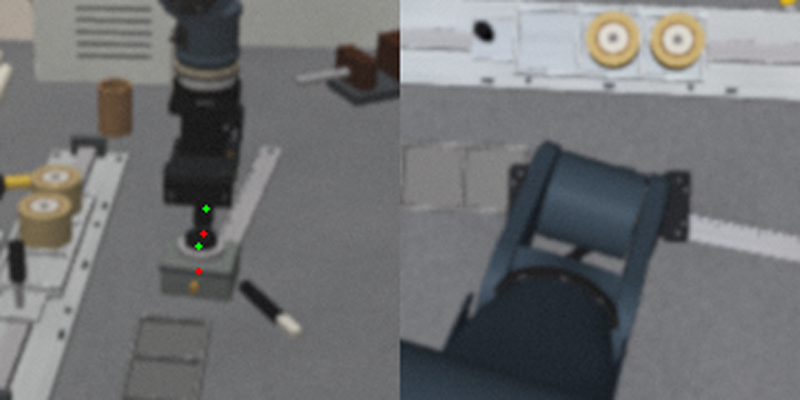

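send_rows:
  moves: [0,0,0,0,0,-0.6,-1,0,0,0,0,0,-0.5,-1,0,0,0,0,0,0,-1,0,0,0,0,0,0,-1]

```text
time_s: 32.45
position: [0.4493, -0.0192, 0.0337]
tcp_rot: [[0.999, -0.045, -0.0], [-0.045, -0.999, 0.0], [-0.0, -0.0, -1.0]]
force: [0.2, -0.5, -0.3]
opening: 0.006
```

send_rows:
  moves: [0,0,0,0,0,-0.3,-1,0,0,0,0,0,-0.3,-1,0,0,0,0,0,0,-1]

```text
time_s: 32.75
position: [0.4497, -0.0193, 0.0276]
tcp_rot: [[0.999, -0.045, 0.0], [-0.045, -0.999, -0.0], [0.0, 0.0, -1.0]]
force: [0.3, 0.1, 1.9]
opening: 0.006
```

send_rows:
  moves: [0,0,0,0,0,-0.3,-1,0,0,0,0,0,0,-1,0,0,0,0,0,-0.2,-1,0,0,0,0,0,0,-1,0,0,0,0,0,0,-1]

```text
time_s: 33.25
position: [0.4497, -0.0193, 0.0235]
tcp_rot: [[0.999, -0.045, 0.001], [-0.045, -0.999, -0.0], [0.001, 0.0, -1.0]]
force: [-1.3, -0.3, 10.6]
opening: 0.002
```

send_rows:
  moves: [0,0,0,0,0,-0.1,-1,0,0,0,0,0,0,-1,0,0,0,0,0,0,-1,0,0,0,0,0,0,-1]

```text
time_s: 33.65
position: [0.4497, -0.0193, 0.0233]
tcp_rot: [[0.999, -0.045, 0.001], [-0.045, -0.999, -0.001], [0.002, 0.0, -1.0]]
force: [-2.2, 0.4, 19.6]
opening: 0.003
```

```bash
python3 - <<'E'
from h import *
C=cam('top'); a=C[0][100:230,250:380,::-1]; S=cam('side'); b=S[0][150:280,230:360,::-1]
cv2.imwrite('pics/c4.png',cv2.resize(np.hstack([a,b]),None,fx=3,fy=3,interpolation=cv2.INTER_CUBIC))
E
python3 plugs.py .091
```

```text
top roll [450.1 191.5   8.9 216.5] [ 0.5976 -0.4311]
top roll [337.5 178.6  11.1 336. ] [ 0.6362 -0.1066]
top roll [311.7 178.1  11.3 334.5] [ 0.6378 -0.032 ]
top roll [377.1 142.8  22.4 298.5] [ 0.7413 -0.2233]
side roll [238.4 262.2  20.9 839.5] [0.7275 0.2679]
side roll [294.  204.5  17.1 346.5] [ 0.6366 -0.0399]
side roll [595.9 143.6  47.9 530.5] [-0.407  -0.5989]
```

View pics/c4.png

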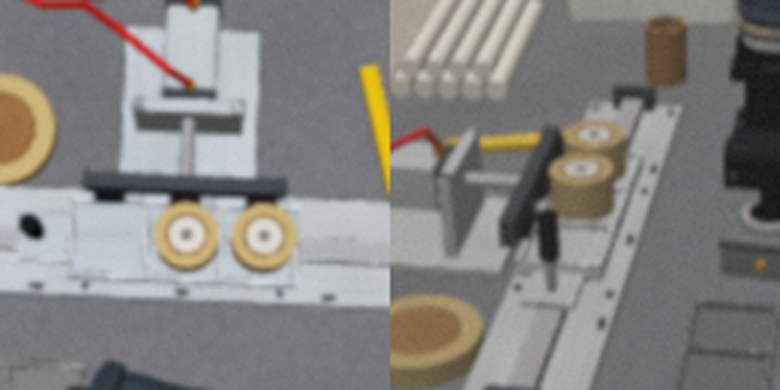

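send_rows:
  moves: [0,0,0,0,0,2,-1,0,0,0,0,0,4,-1,0,0,0,0,0,5,-1,0,0,0,0,0,1,0.2,0,0,0,3.2,2.2,0,0.2,0,0,0,3.2,2.2,0,0.2,0,0,0,3.2,2.2,0,0.2,0,0,0,3.2,2.3,0,0.2,0,0,0,3.2,2.3,0,0.2,0,0,0,3.4,2.3,0,0.2,0,0,0,0,0,0,0.2,0,0,0,0,0,0,0.2,0,0,0,0,0,0,0.2]

```text
time_s: 35.15
position: [0.6415, 0.1154, 0.1404]
tcp_rot: [[0.999, -0.045, -0.004], [-0.045, -0.999, -0.0], [-0.004, 0.0, -1.0]]
force: [0.4, 0.1, -0.1]
opening: 0.595
```

```bash
python3 look.py c5.png
```

```text
35.15 [0.64146921 0.11536565 0.14042139] 0.5946066924272514 [ 0.39480668  0.10485048 -0.14736538]
```

View pics/c5.png

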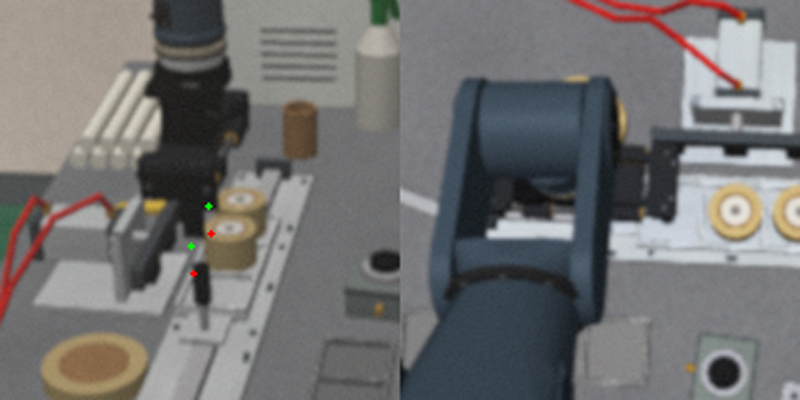

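send_rows:
  moves: [0,0,0,0.2,0,-2,0.2,0,0,0,0,0,-2,0.2,0,0,0,0,0,-2,0.2,0,0,0,0,0,-2,0.2,0,0,0,0,0,-0.8,0.2,0,0,0,0,0,0,0.2,0,0,0,0,0,0,0.2,0,0,0,0,0,0,-1,0,0,0,0,0,0,-1,0,0,0,0,0,0,-1,0,0,0,0,0,0,-1,0,0,0,0,0,0,-1,0,0,0,0,0,0,-1,0,0,0,0,0,0,-1,0,0,0,0,0,0,-1]

```text
time_s: 36.75
position: [0.6455, 0.1155, 0.0539]
tcp_rot: [[0.999, -0.045, 0.0], [-0.045, -0.999, -0.0], [0.0, 0.0, -1.0]]
force: [0.1, -1.1, 2.1]
opening: 0.218
```

Gripped at the same place as before (home ≈ 0.1153). Sliding to unloading.

send_rows:
  moves: [0,0,0,-0.02,-0.5,0,-1,0,0,0,-0.04,-0.8,0,-1,0,0,0,-0.05,-1,0,-1,0,0,0,-0.05,-1,0,-1,0,0,0,-0.05,-1,0,-1,0,0,0,-0.05,-1,0,-1,0,0,0,-0.05,-1,0,-1,0,0,0,-0.05,-1,0,-1,0,0,0,-0.05,-1,0,-1,0,0,0,-0.05,-1,0,-1,0,0,0,-0.05,-1,0,-1,0,0,0,-0.05,-1,0,-1,0,0,0,-0.05,-1,0,-1,0,0,0,-0.05,-1,0,-1,0,0,0,-0.05,-1,0,-1,0,0,0,-0.02,-0.7,0,-1,0,0,0,0,0,0,-1,0,0,0,0,0,0,-1,0,0,0,0,0,0,-1]

```text
time_s: 38.65
position: [0.6387, -0.0345, 0.0539]
tcp_rot: [[0.999, -0.044, 0.001], [-0.044, -0.999, -0.001], [0.001, 0.001, -1.0]]
force: [4.5, 0.1, 3.0]
opening: 0.218
```

send_rows:
  moves: [0,0,0,0.1,0,0,-1,0,0,0,0,0,0,0.2,0,0,0,0,0,0,0.2,0,0,0,0,0,0,0.2,0,0,0,0,0,0,0.2,0,0,0,0,0,3,0.2,0,0,0,0,0,3,0.2,0,0,0,0,0,3,1,0,0,0,-3,3,0,1,0,0,0,-4,3,0,1,0,0,0,-4,3,0,1,0,0,0,-4,3,0,1,0,0,0,0,0,0,1]

```text
time_s: 39.95
position: [0.4799, 0.0892, 0.1428]
tcp_rot: [[0.999, -0.041, -0.011], [-0.041, -0.999, 0.001], [-0.011, -0.001, -1.0]]
force: [-0.3, 0.3, -0.6]
opening: 0.979
```

```bash
python3 plugs.py .091; python3 - <<'E'
from h import *; from line import *
C=cam('top'); a=C[0][140:290,290:490,::-1]
cv2.imwrite('pics/d1.png',cv2.resize(a,None,fx=4,fy=4,interpolation=cv2.INTER_CUBIC))
print('expected nest2',L(0,-.15),'nest3',L(0,-.225)); s=read_state(); print(s['time_s'],s['position'])
E
```

```text
top roll [450.1 191.5   8.9 214. ] [ 0.5975 -0.431 ]
top roll [388.9 180.5  11.  335.5] [ 0.6301 -0.2552]
top roll [363.1 180.4  11.  335.5] [ 0.6306 -0.1808]
top roll [377.2 142.9  22.4 298.5] [ 0.7413 -0.2233]
side roll [238.6 261.4  21.  784. ] [0.7279 0.2644]
side roll [303.7 182.7  15.1 234. ] [ 0.6283 -0.189 ]
side roll [604.2 152.3  34.2 308.5] [-0.406 -0.515]
expected nest2 [ 0.63079555 -0.17994559] nest3 [ 0.62739333 -0.25486838]
40.1 [0.49009417 0.08578389 0.14411673]
```

View pics/d1.png

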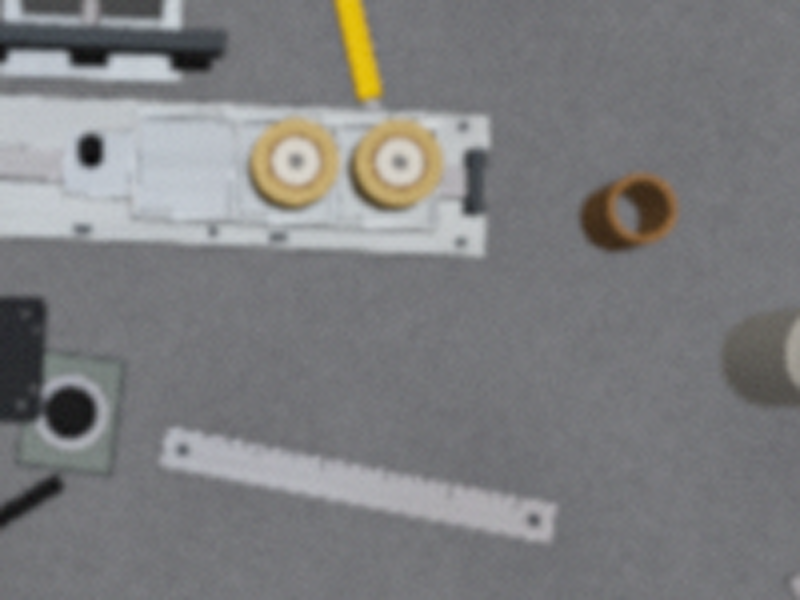

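send_rows:
  moves: [0,0,8.2,1.3,-2.4,0,1,0,0,8.2,1.3,-2.4,0,1,0,0,8.2,1.3,-2.4,0,1,0,0,8.2,1.3,-2.4,0,1,0,0,8.2,1.3,-2.4,0,1,0,0,8.2,1.3,-2.4,0,1,0,0,8.2,1.3,-2.4,0,1,0,0,8.2,1.3,-2.4,0,1,0,0,8.2,1.2,-2.4,0,1,0,0,8.2,1.2,-2.4,0,1,0,0,8,1.2,-2.6,0,1,0,0,0,0,0,0,1,0,0,0,0,0,0,1,0,0,0,0,0,0,1,0,0,0,0,0,0,1]

```text
time_s: 41.6
position: [0.6287, -0.1794, 0.1436]
tcp_rot: [[0.045, 0.999, -0.001], [0.999, -0.045, 0.0], [0.0, -0.001, -1.0]]
force: [0.3, -0.2, 0.6]
opening: 1.0
```

send_rows:
  moves: [0,0,0,0.1,-0.1,-3,1,0,0,0,0,0,-3,1,0,0,0,0,0,-2,1,0,0,0,0,0,-2,1,0,0,0,0,0,-1.6,1,0,0,0,0,0,0,1,0,0,0,0,0,0,1,0,0,0,0,0,0,-1,0,0,0,0,0,0,-1,0,0,0,0,0,0,-1,0,0,0,0,0,0,-1,0,0,0,0,0,0,-1,0,0,0,0,0,0,-1,0,0,0,0,0,0,-1]

```text
time_s: 43.0
position: [0.6299, -0.1814, 0.0286]
tcp_rot: [[0.045, 0.999, -0.0], [0.999, -0.045, -0.0], [-0.0, -0.0, -1.0]]
force: [-3.1, -0.7, 6.7]
opening: 0.728
```

send_rows:
  moves: [0,0,0,0,0,1.5,-1,0,0,0,0,0,3,-1,0,0,0,0,0,3.5,-1,0,0,-8.2,-1.4,0,0,-1,0,0,-8.2,-1.4,0,0,-1,0,0,-8.2,-1.4,0,0,-1,0,0,-8.2,-1.4,0,0,-1,0,0,-8.2,-1.4,0,0,-1,0,0,-8.2,-1.4,0,0,-1,0,0,-8.2,-1.4,0,0,-1,0,0,-8.2,-1.4,0,0,-1,0,0,-8.2,-1.4,0,0,-1,0,0,-8.2,-1.4,-0.1,0,-1,0,0,-8.2,-1.3,-0.1,0,-1,0,0,-8.2,-1.3,-0.1,0,-1,0,0,0,0,0,0,-1,0,0,0,0,0,0,-1,0,0,0,0,0,0,-1]

```text
time_s: 44.8
position: [0.4651, -0.1845, 0.108]
tcp_rot: [[0.982, -0.188, 0.001], [-0.188, -0.982, -0.001], [0.001, 0.0, -1.0]]
force: [-0.2, -0.4, -0.8]
opening: 0.73
```

```bash
python3 look.py d2.png; python3 held.py; python3 plugs.py .091 | grep top
```

```text
44.8 [ 0.4651053  -0.18453055  0.10804366] 0.7297614194233182 [-0.20446889 -0.37494084 -0.83940886]
expected [344.2 157.7] [364.9 179.2]
seen [346 160] [366 180] 230
top roll [450.1 191.5   8.9 215.5] [ 0.5977 -0.431 ]
top roll [388.7 180.9  11.  332.5] [ 0.6288 -0.2548]
top roll [377.1 142.8  22.5 298.5] [ 0.7413 -0.2233]
```

View pics/d2.png

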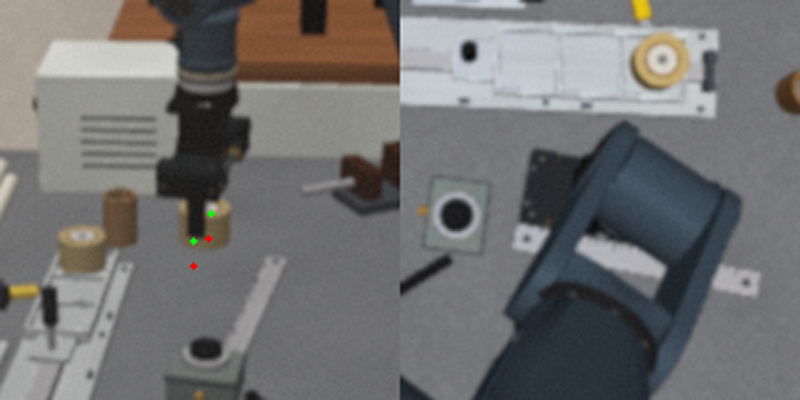

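send_rows:
  moves: [0,0,0,0.1,0,-3,-1,0,0,0,0,0,-3,-1,0,0,0,0,0,-3,-1,0,0,0,0,0,-1.5,-1,0,0,0,0,0,-1,-1,0,0,0,0,0,-0.5,-1,0,0,0,0,0,0,-1,0,0,0,0,0,0,-1]

```text
time_s: 45.85
position: [0.4657, -0.1846, -0.0116]
tcp_rot: [[0.982, -0.19, 0.001], [-0.19, -0.982, -0.001], [0.001, 0.001, -1.0]]
force: [0.8, -0.3, -1.0]
opening: 0.729
```

send_rows:
  moves: [0,0,0,0,0,-0.3,-1,0,0,0,0,0,-0.2,-1,0,0,0,0,0,0,-1,0,0,0,0,0,0,-1]

```text
time_s: 46.25
position: [0.4652, -0.1842, -0.0171]
tcp_rot: [[0.982, -0.191, 0.0], [-0.191, -0.982, -0.0], [0.0, 0.0, -1.0]]
force: [0.2, -1.0, -1.1]
opening: 0.731
```

send_rows:
  moves: [0,0,0,0,0,0,1,0,0,0,0,0,0,1,0,0,0,0,0,0,1,0,0,0,0,0,0,1,0,0,0,0,0,0,1,0,0,0,0,0,2,1,0,0,0,0,0,4,1,0,0,0,0,0,5,1,0,0,0,0,0,5,1,0,0,8.2,1.5,-1,0,1,0,0,8.2,1.5,-1,0,1,0,0,8.2,1.5,-1,0,1,0,0,8.2,1.5,-1,0,1]

```text
time_s: 47.55
position: [0.5255, -0.2244, 0.143]
tcp_rot: [[0.926, 0.377, 0.0], [0.377, -0.926, -0.0], [0.0, 0.0, -1.0]]
force: [0.7, 0.5, -0.5]
opening: 1.001
```

send_rows:
  moves: [0,0,8.2,1.5,-1,0,1,0,0,8.2,1.5,-1,0,1,0,0,8.2,1.5,-1,0,1,0,0,8.2,1.5,0,0,1,0,0,8.2,1.5,0,0,1,0,0,8.2,1.5,0,0,1,0,0,8.2,1.1,0,0,1,0,0,8.4,0,0,0,1,0,0,0,0,0,0,1,0,0,0,0,0,0,1,0,0,0,0,0,0,1,0,0,0,0,0,0,1]

```text
time_s: 48.75
position: [0.6258, -0.2542, 0.1428]
tcp_rot: [[0.043, 0.999, -0.0], [0.999, -0.043, 0.0], [0.0, -0.0, -1.0]]
force: [-0.8, -0.0, 0.8]
opening: 1.0
```

```bash
python3 look.py d3.png; python3 plugs.py .091 | grep top; python3 plugs.py .045 | grep top
```

```text
48.75 [ 0.6258371  -0.25419681  0.14276986] 0.9996264895986993 [-0.83368074 -0.03061882  0.82128031]
top roll [377.1 142.8  22.6 298. ] [ 0.7415 -0.2232]
top roll [377.1 142.8  22.6 297. ] [ 0.7526 -0.2301]
```

View pics/d3.png

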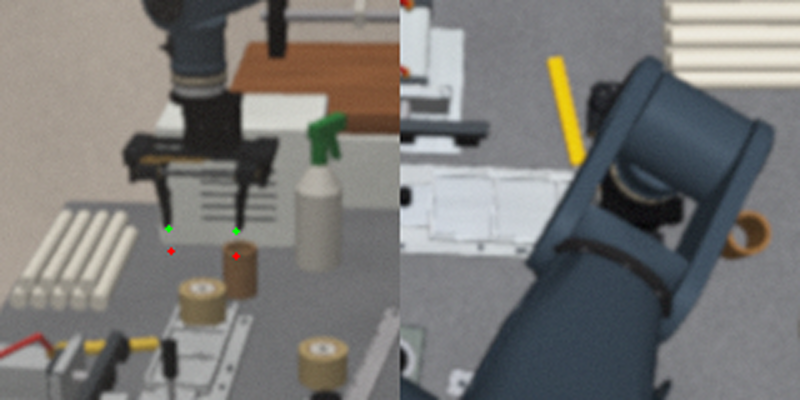

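send_rows:
  moves: [0,0,0,0.3,-0.1,-3,1,0,0,0,0,0,-3,1,0,0,0,0,0,-2,1,0,0,0,0,0,-2,1,0,0,0,0,0,-1.6,1,0,0,0,0,0,0,1,0,0,0,0,0,0,1,0,0,0,0,0,0,-1,0,0,0,0,0,0,-1,0,0,0,0,0,0,-1,0,0,0,0,0,0,-1,0,0,0,0,0,0,-1,0,0,0,0,0,0,-1,0,0,0,0,0,0,-1]

```text
time_s: 50.45
position: [0.6296, -0.2555, 0.0275]
tcp_rot: [[0.042, 0.999, 0.001], [0.999, -0.042, -0.001], [-0.001, 0.001, -1.0]]
force: [-0.6, -0.5, 4.5]
opening: 0.73
```

send_rows:
  moves: [0,0,0,0,0,1.5,-1,0,0,0,0,0,3,-1,0,0,0,0,0,3.5,-1,0,0,-8.2,-1.6,-0.5,0,-1,0,0,-8.2,-1.6,-0.5,0,-1,0,0,-8.2,-1.6,-0.5,0,-1,0,0,-8.2,-1.6,-0.5,0,-1,0,0,-8.2,-1.6,-0.5,0,-1,0,0,-8.2,-1.6,-0.5,0,-1,0,0,-8.2,-1.6,-0.5,0,-1,0,0,-8.2,-1.6,-0.5,0,-1,0,0,-8.2,-1.6,-0.5,0,-1,0,0,-8.2,-1.6,-0.4,0,-1,0,0,-8.2,-1.6,-0.4,0,-1,0,0,-8.2,-1.5,-0.4,0,-1,0,0,0,0,0,0,-1,0,0,0,0,0,0,-1,0,0,0,0,0,0,-1]

```text
time_s: 52.25
position: [0.4389, -0.3123, 0.107]
tcp_rot: [[0.983, -0.185, 0.001], [-0.185, -0.983, -0.0], [0.001, 0.0, -1.0]]
force: [0.4, 0.1, -2.1]
opening: 0.729
```

```bash
python3 look.py d4.png; python3 held.py; python3 plugs.py .045 | grep top
```

```text
52.25 [ 0.43892852 -0.31226054  0.10697718] 0.7286410132375973 [ 0.35978946  0.05689111 -2.0782832 ]
expected [354.5 143.2] [374.  163.1]
seen [357 144] [376 163] 205
top roll [362.6 238.5  10.9 346. ] [ 0.4634 -0.1819]
top roll [450.1 191.5   8.9 217.5] [ 0.6031 -0.446 ]
top roll [377.1 142.8  22.4 298.5] [ 0.7524 -0.2302]
```

View pics/d4.png

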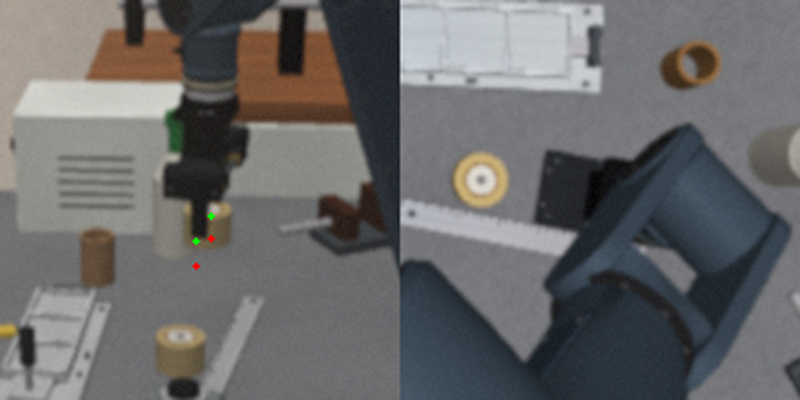

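send_rows:
  moves: [0,0,0,0.2,0,-3,-1,0,0,0,0,0,-3,-1,0,0,0,0,0,-3,-1,0,0,0,0,0,-1.5,-1,0,0,0,0,0,-1,-1,0,0,0,0,0,-0.5,-1,0,0,0,0,0,0,-1,0,0,0,0,0,0,-1]

```text
time_s: 53.3
position: [0.4407, -0.3127, -0.0126]
tcp_rot: [[0.982, -0.187, 0.001], [-0.187, -0.982, -0.001], [0.001, 0.001, -1.0]]
force: [0.7, 0.3, -0.3]
opening: 0.729
```

send_rows:
  moves: [0,0,0,0,0,-0.3,-1,0,0,0,0,0,-0.2,-1,0,0,0,0,0,0,-1,0,0,0,0,0,0,-1]

```text
time_s: 53.7
position: [0.4401, -0.3123, -0.0181]
tcp_rot: [[0.982, -0.187, 0.0], [-0.187, -0.982, -0.0], [0.0, 0.0, -1.0]]
force: [0.2, -1.2, -1.4]
opening: 0.73
```

send_rows:
  moves: [0,0,0,0,0,0,1,0,0,0,0,0,0,1,0,0,0,0,0,0,1,0,0,0,0,0,0,1,0,0,0,0,0,0,1,0,0,0,0,0,2,1,0,0,0,0,0,4,1,0,0,0,0,0,5,1,0,0,0,0,0,5,1,0,0,0,0.2,4.5,0,1,0,0,0,0.2,4.5,0,1,0,0,0,0.2,4.5,0,1,0,0,0,0.2,4.5,0,1,0,0,0,0.2,4.5,0,1,0,0,0,0.2,4.5,0,1,0,0,0,0.2,4.5,0,1,0,0,0,0.2,4.5,0,1,0,0,0,0.2,4.5,0,1,0,0,0,0.2,4.5,0,1,0,0,0,0,0,0,1]

```text
time_s: 55.7
position: [0.4596, 0.1425, 0.1419]
tcp_rot: [[0.984, -0.18, 0.001], [-0.18, -0.984, 0.001], [0.001, -0.002, -1.0]]
force: [0.7, -0.8, 0.4]
opening: 0.999
```

```bash
python3 plugs.py .045; python3 - <<'E'
from h import *
C=cam('top'); a=C[0][140:290,290:490,::-1]
cv2.imwrite('pics/e1.png',cv2.resize(a,None,fx=4,fy=4,interpolation=cv2.INTER_CUBIC))
S=cam('side'); b=S[0][120:300,220:420,::-1]; cv2.imwrite('pics/e2.png',cv2.resize(b,None,fx=3,fy=3,interpolation=cv2.INTER_CUBIC))
save(C,'e3.png')
c=np.array([.3947,-.2369]); y=np.array([.196,.981]); x=np.array([.981,-.196])
for r in rolls(C):
    p=ray(C,r[0],r[1],.045)[:2]-c; print(np.round([p@x,p@y],4))
s=read_state(); print(s['time_s'],s['position'],s['force'])
E
```

```text
top roll [406.  247.2  11.3 351. ] [ 0.4376 -0.3097]
top roll [362.6 238.6  10.9 343. ] [ 0.4634 -0.1818]
top roll [450.1 191.5   8.9 213. ] [ 0.6031 -0.4458]
top roll [377.1 142.8  22.4 298.5] [ 0.7524 -0.2302]
side roll [238.9 261.2  21.  790. ] [0.7484 0.1994]
[ 0.0563 -0.0631]
[0.0565 0.0677]
[ 0.2455 -0.1643]
[0.3497 0.0768]
55.9 [0.45990869 0.13694607 0.14165671] [ 0.03181698  0.51669856 -0.25358558]
```

View pics/e1.png

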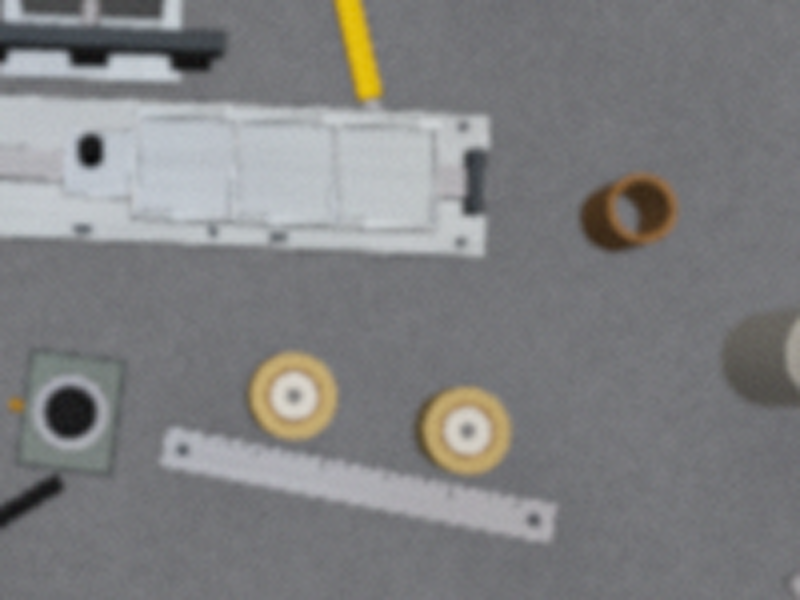

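View pics/e2.png

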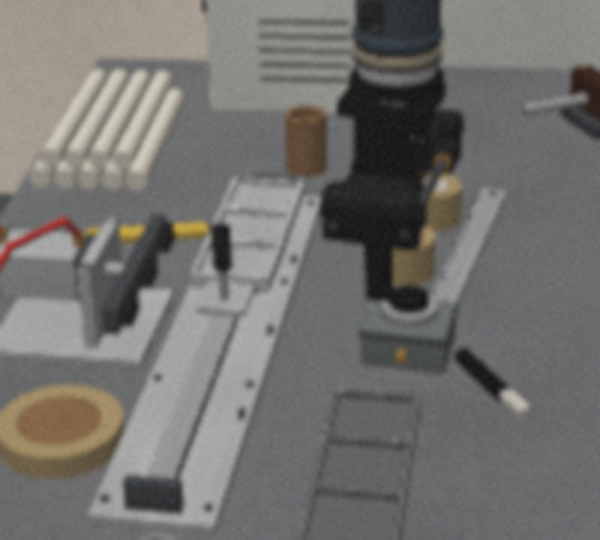

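View pics/e3.png

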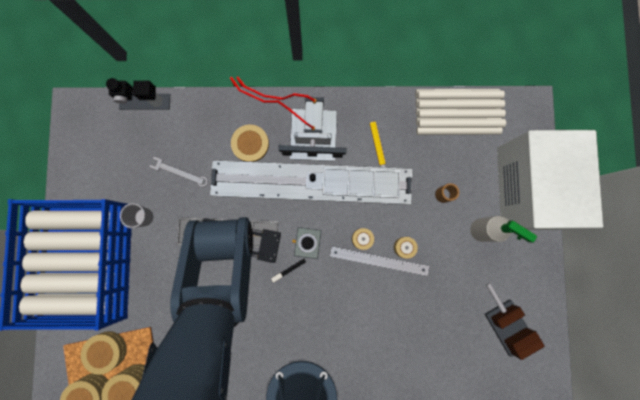

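```bash
python3 - <<'E'
from rig import hand_in, read_state
print(hand_in()); print(read_state()['time_s'])
E
```

```text
the job is handed in; nothing more can be done
None
the job is handed in; nothing more can be done
```

I've handed the job in at about 56 s. Two rolls were present. Both were loaded, stamped and set out to dry behind the straightedge. The hand-in gives no verdict, so these results are my own measurements.

**What I did:**
- I brought the carrier back to loading and put the rolls in nest2 and nest3.
- I slid it to the stamping notch and pressed the button to the bottom (wrist force up to about 20 N). The picture showed the stamp pads forward on the rolls.
- I slid it on to unloading and set both rolls down.

**Last checks:**
- **Rolls:** their centres are about 56 mm from the straightedge's centre line (44.5–70 mm allowed), at -63 mm and +68 mm along it, so about 131 mm apart. The last top view shows both lying flat.
- **Carrier:** it stands at unloading. The handle grip moved 150.0 mm on the last slide, and the picture shows the carrier did not shift while I took the rolls out.
- **Button:** I inferred it is released from the retracted stamp and did not measure its travel.
- **Other objects:** in the top view they look to be in their original places.

**What disagreed or failed:**
- **Height error:** the reported tool height was about 34 mm lower than the real fingertips in the pictures. Because of this, the first attempt to pick up a roll closed on nothing. After that I corrected every height by it.
- **Roll in the grip:** while being carried to the straightedge, both rolls looked 1–2 pixels off in the side view. Once set down, they measured only 2–3 mm from where I aimed, well within tolerance.

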